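Box up lock cylinders through the bench hopper

ROBOT

A 7-joint arm with a two-finger parallel gripper is mounted at the origin on the work surface. World frame = base frame: x ahead of the robot, y to its left, z up, the work surface at z = 0. Lengths are in m, angles in rad, forces in N, time in s.
With the tool pointing down it reaches from about 0.4 to 0.875 m from the base axis. Payload 19.3 kg.
Tool frame: the origin (TCP) lies on the front face of the gripper's body, between the roots of the fingers; the fingertips stand 73 mm ahead of it and the grasp point (between the pads) lies 54 mm ahead of it; z points along the fingers, y is the direction in which the jaws open and shut (so a half turn about z gives the same grasp; the last joint's range is limited). The gripper opens to 85 mm and grips with 20 to 120 N. Pads are 22 mm wide; open, the fingers measure 114 mm over their backs; the gripper's body (76 mm by 85 mm) begins 54 mm behind the grasp point. The pads swing forward as they close: fully open they stand 13 mm farther back than shut.
Start: joints at [-1.415, 0.521, -0.036, 1.599, 0.021, 1.021, -0.113], TCP at [0.14, 0.609, 0.304] pointing down, gripper open.
Joint ranges: [-2.91, 2.91], [-0.3, 2.13], [-1.5, 1.42], [0.17, 2.43], [-1.26, 4.41], [0.16, 1.93], [-2.52, 2.52]. Speed limits (rad/s): [1.89, 1.89, 2.39, 2.39, 3.01, 3.01, 3.01].

INTERFACE

Orientations are given as [roll, pitch, yaw] about the fixed x, y, z axes, in that order (R = Rz(yaw) Ry(pitch) Rx(roll)).
In Python, from workcell import bot gives the robot as it stands.
- The arm moves only by the shell command python3 -m crank 'ROWS' [OPENING] [FORCE]. ROWS is a JSON object of lists of equal length, an entry for each row: "travel": the shift along the world's x, y, z in cm, a list of three; "rot": the turn, a rotation vector about the world's x, y, z in degrees, a list of three. A call has 1 to 8 rows; each row is the pose to reach, as a shift and turn from the pose commanded when the call began; what a row does not reach only later rows make up. A row lasts 1/10 s, in which the tool goes at most 50 mm and 8.59 degrees, less where a joint would pass 70% of its speed; a pose out of reach is approached as far as the arm can. A call with a gripper value outside its range is refused whole. OPENING is the opening, from -1 (shut) to 1 (fully open), so that 0 is half open, set as the call begins (- or left out, the last holds). The fingers move at their own pace and stop on an object; FORCE is the grip in N (left out, the last holds). Time passes only in rows, so rows that repeat a pose let the fingers close. It gives the time, the measured TCP pose, the force and the opening at its end, in the units of the state.
- bot.observe(): the state, without advancing time (a new reading comes with each control period).
- bot.grab_frame(name): name is "side" or "top" or "wrist"; returns the picture (400x640x3 uint8, red, green, blue); there is no depth.
- bot.camera_model(name): a dict with "fx", "fy", "cx", "cy" (pixels), "R" (3x3) and "t" (3): a world point X has camera coordinates R X + t. Camera axes: x right, y down, z forward; pixel columns grow to the right and rows downward; lengths in m; the calibration is good to about 2 mm. The wrist camera is an equidistant fisheye: a pixel r from the principal point sees the ray r / f radians off the axis. A picture is of the moment at which its call begins: read the wrist's pose just before it. camera_model takes no time and is no camera call; for the wrist camera it gives the pose at the moment of the call.
- bot.job_done(): hands the job in, once; it reports no verdict.
Trained networks look in the newest picture that a camera, given by its name, has taken for a name from the list of things; names that differ only in an ending like _2 or _b are one class to them, and where a whole thing is asked for, a point or a joint stands for the part that bears it (a point fixed in the world has none). Each returns a list of dicts, best first, with "conf" (0 to 1); they miss things now and then, are a little off and sometimes report something else, mostly with a low value. They report only what shows in the picture. A call takes as long as a camera call.
- bot.silhouettes(camera, thing): "pixels" (400x640 bool, what is visible of it) and "box" ([centre column, centre row, width, height] in pixels, round what is visible of it).
The state is a dict: "clock": time; "qpos": joint angles; "qd": joint speeds; "joint_efforts": joint torques, N m; "position": TCP position; "tool_rot": TCP orientation; "force": force on the tool from outside, world axes, zero at the start; "moment": the same for the moment, N m; "grip_width": finger opening in m.
Only numpy, scipy, OpenCV 4.12 (cv2) and the standard library are available. Lean on these libraries where they do the work, as an engineer would, in place of code of your own. Each camera call takes 0.05 s, during which the arm holds its last target.

TASK

Put every brass lock cylinder on the bench into the top of the hopper, see that the tub is fully home underneath, then draw the slide gate out to its end stop so that they all drop into the tub. Push the gate fully shut again, draw the tub out from under the hopper to its stop, and press the lid on squarely until both spring catches have snapped over it; leave the other things on the bench where they are.

Things in the scene. Friction and masses are not known exactly. Their poses are not given: they have to be found in the camera images.
- hopper_mouth (a point): Middle of the open top of the sheet-metal hopper, 225 above the bench; axes as the station's. Mouth 166 along x by 116 along y; front and back walls slope in over the upper 50 mm to a straight throat 116 x 116; sheet 3 thick. The shut gate, its plate's top 95 below this point, is the floor. The tub stands straight below when its carriage is fully home.
- gate (a joint): Slide gate, metres drawn out along the station's -y: 0 shut, 0.122 at its end stop, where the throat is wholly open. About 3 N of friction, stays where left, starts shut.
- gate_grip (a point): Point to grip on the gate's upright black post (24 along station x, 22 along y, top 15 above this point, sides free for 45 below; point 190 above the bench). Moves with the gate. Gate shut, the post's axis is 98 from the hopper's middle to -y, 26 free between hopper wall and post; the hopper's rim is 35 above this point.
- carriage (a joint): Tub carriage, metres drawn out along the station's +y: 0 fully home (tub under the hopper), 0.160 at its outer stop (tub clear of the hopper). About 3 N of friction, starts a few cm out.
- carriage_grip (a point): Point to grip on the carriage's upright black post, of the same section (24 along x, 22 along y; top 15 above this point, sides free for over 100 below; this point 190 above the bench). It stands 115 from the tub's middle to +y and moves with the carriage.
- tub_rim (a point): Middle of the tub's open top, level with its rim, 102 above the bench; axes as the station's. Grey tub fixed on the carriage: 140 x 140 outside, 130 x 130 inside, 85 deep. A steel spring catch stands at the middle of its -x and +x sides, sloped nose rising 21 above the rim and overhanging the lid's edge by 3. A snapped lid's origin is 12 below this point.
- catch_near (a joint): Spring catch on the -x side of the tub: metres pushed outward, 0 at rest or snapped over the lid, about 0.003 while the lid's edge is passing; range 0.007. Spring 2 N at 0, 3.5 N at 0.003.
- catch_far (a joint): The same catch on the +x side of the tub.
- lid: Grey square lid, 0.13-0.21 kg: plate 140 x 140 x 6 over a 12 deep lip (125 x 125) that enters the tub with 2.5 play a side; lies lip down. Origin: middle of the lip's lower edge, z up, x along the black bar handle (84 long, 14 wide, from 18 to 50 above the origin). Fits in any quarter turn (handle along the station's y leaves the gripper most room). Pressed down with 8 to 20 N it snaps under both.
- cyl1: Lock cylinder: keyhole-profile brass barrel with a flat fin along it, 66 long, 33 wide, 17 thick, 0.11 to 0.23 kg; lies flat on its side. Origin: centre of the underside as it lies at the start; own x along its length, y across the 33 width (fin at +y), z through the 17 thickness. 3 to 5 of cyl1..cyl5 are present, the rest None.
- cyl2: Lock cylinder, the same as cyl1 in every way; may be absent (None).
- cyl3: Lock cylinder, the same as cyl1 in every way; may be absent (None).
- cyl4: Lock cylinder, the same as cyl1 in every way; may be absent (None).
- cyl5: Lock cylinder, the same as cyl1 in every way; may be absent (None).
- padlock: Steel padlock, 75 x 46 x 24, bystander lying near the lock cylinders. To be left alone.
- magnifier: Hand magnifier, lens ring 80 across, bystander. To be left alone.
- screwdriver: Screwdriver lying behind the station, bystander. To be left alone.
- brush: Brush on the bench, bystander. To be left alone.
- oil_can: Small steel oil bottle, 52 dia, 110 tall, bystander. To be left alone.
- door_handle: Steel lever door handle, bystander. To be left alone.
- key_dish: Round wooden dish 90 across with keys, bystander. To be left alone.
- station: Filling station: hopper on two side plates, fixed to the bench, yaw within 0.12 rad. Origin on the bench straight below the hopper's middle; z up, y the line along which the gate (out to -y) and the tub carriage (out to +y) slide, x across. Side plates 189 over their outsides, 131 high; two gate rails (top 133 high, 64 either side of the middle) run to 236 on the -y side.

How it is judged:
On the way, in this order (a step that is already met when the one before it is completed fails the run):
1. All the lock cylinders are in the hopper, on the shut gate (x of cyl1 in the frame of hopper_mouth between -0.085 and 0.085 m and y of cyl1 in the frame of hopper_mouth between -0.06 and 0.06 m and z of cyl1 in the frame of hopper_mouth between -0.1 and -0.005 m and x of cyl2 in the frame of hopper_mouth between -0.085 and 0.085 m and y of cyl2 in the frame of hopper_mouth between -0.06 and 0.06 m and z of cyl2 in the frame of hopper_mouth between -0.1 and -0.005 m and x of cyl3 in the frame of hopper_mouth between -0.085 and 0.085 m and y of cyl3 in the frame of hopper_mouth between -0.06 and 0.06 m and z of cyl3 in the frame of hopper_mouth between -0.1 and -0.005 m and x of cyl4 in the frame of hopper_mouth between -0.085 and 0.085 m and y of cyl4 in the frame of hopper_mouth between -0.06 and 0.06 m and z of cyl4 in the frame of hopper_mouth between -0.1 and -0.005 m and x of cyl5 in the frame of hopper_mouth between -0.085 and 0.085 m and y of cyl5 in the frame of hopper_mouth between -0.06 and 0.06 m and z of cyl5 in the frame of hopper_mouth between -0.1 and -0.005 m and value of joint gate below 0.01 m), for 0.3 s.
2. The gate is drawn out to its end stop and all the cylinders have dropped into the tub (value of joint gate above 0.118 m and x of cyl1 in the frame of tub_rim between -0.066 and 0.066 m and y of cyl1 in the frame of tub_rim between -0.066 and 0.066 m and z of cyl1 in the frame of tub_rim between -0.095 and -0.002 m and x of cyl2 in the frame of tub_rim between -0.066 and 0.066 m and y of cyl2 in the frame of tub_rim between -0.066 and 0.066 m and z of cyl2 in the frame of tub_rim between -0.095 and -0.002 m and x of cyl3 in the frame of tub_rim between -0.066 and 0.066 m and y of cyl3 in the frame of tub_rim between -0.066 and 0.066 m and z of cyl3 in the frame of tub_rim between -0.095 and -0.002 m and x of cyl4 in the frame of tub_rim between -0.066 and 0.066 m and y of cyl4 in the frame of tub_rim between -0.066 and 0.066 m and z of cyl4 in the frame of tub_rim between -0.095 and -0.002 m and x of cyl5 in the frame of tub_rim between -0.066 and 0.066 m and y of cyl5 in the frame of tub_rim between -0.066 and 0.066 m and z of cyl5 in the frame of tub_rim between -0.095 and -0.002 m), for 0.2 s.
3. The tub is drawn out to its stop with the cylinders in it (value of joint carriage above 0.154 m and x of cyl1 in the frame of tub_rim between -0.066 and 0.066 m and y of cyl1 in the frame of tub_rim between -0.066 and 0.066 m and z of cyl1 in the frame of tub_rim between -0.095 and -0.002 m and x of cyl2 in the frame of tub_rim between -0.066 and 0.066 m and y of cyl2 in the frame of tub_rim between -0.066 and 0.066 m and z of cyl2 in the frame of tub_rim between -0.095 and -0.002 m and x of cyl3 in the frame of tub_rim between -0.066 and 0.066 m and y of cyl3 in the frame of tub_rim between -0.066 and 0.066 m and z of cyl3 in the frame of tub_rim between -0.095 and -0.002 m and x of cyl4 in the frame of tub_rim between -0.066 and 0.066 m and y of cyl4 in the frame of tub_rim between -0.066 and 0.066 m and z of cyl4 in the frame of tub_rim between -0.095 and -0.002 m and x of cyl5 in the frame of tub_rim between -0.066 and 0.066 m and y of cyl5 in the frame of tub_rim between -0.066 and 0.066 m and z of cyl5 in the frame of tub_rim between -0.095 and -0.002 m), for 0.2 s.
4. The lid is snapped on the tub, under both catches (z of lid in the frame of tub_rim between -0.016 and -0.009 m and horizontal distance between lid and tub_rim below 0.005 m and angle between lid's own z axis and vertical below 0.05 rad and value of joint each of catch_near, catch_far below 0.002 m), for 0.2 s.
At the end, for the whole second after the job is handed in: All the lock cylinders present lie in the tub; the lid sits on it, level within 0.05 rad, down within 3 mm and centred within 5 mm, at rest, with both catches sprung back over it (within 2 mm); the gate is shut (within 6 mm) and the tub is drawn out to its stop (within 6 mm) (all of step 3 and all of step 4 and value of joint gate below 0.006 m and linear speed of lid below 0.02 m/s); the robot touches nothing.
It fails at once if one of the other things on the bench is shoved away (more than 5 cm) (distance of any of padlock, magnifier, screwdriver, brush, oil_can, door_handle, key_dish from where it was at the start of the episode above 0.05 m).
Of cyl1, cyl2, cyl3, cyl4, cyl5 only 3 to 5 are there at a start; the rules pass over those that are not, and their reading is None.
At some moment in a run one of cyl1, cyl2, cyl3, cyl4, cyl5 may be knocked a few centimetres aside while the robot is not near it.
Once in a run the grip may slacken for a moment while it holds something.
It also fails if it takes over 210 s, if anything falls off the work surface, if the arm or the gripper's body presses on something with over 40 N, if the wrist force passes 120 N, or if a joint passes its speed limit or range.

## Working session

There is one attempt and no reset: what is moved stays moved. The work goes in short steps, Python scripts to look and compute and a shell command to move; the robot and the scene stay as the last step left them, time stands still between calls to the robot, and variables do not carry over. Pictures are saved under pics/ and viewed, and the job is handed in when it is done.

```bash
ls; mkdir -p pics; python3 - <<'E'
from workcell import bot
import cv2
s=bot.observe();print(s)
for n in ["side","top","wrist"]:
    m=bot.camera_model(n);print(n,m)
    im=bot.grab_frame(n);cv2.imwrite(f"pics/{n}0.png",im[:,:,::-1])
E
```

```text
pics
{'clock': 0.0, 'qpos': array([-1.4151744 ,  0.52199777, -0.03631243,  1.59998185,  0.02118895,
        1.021136  , -0.11282373]), 'qd': array([ 0.00034257,  0.00117282, -0.00043621, -0.0010709 , -0.00022897,
       -0.0001113 , -0.00154011]), 'joint_efforts': array([ 1.26791238e-03, -9.27117777e+01,  1.98010191e+00, -3.69937348e+01,
        1.78573496e-02,  8.04349518e-03,  3.06555626e-05]), 'position': array([0.13992145, 0.60887527, 0.30334535]), 'tool_rot': array([-3.14045714e+00,  8.03835013e-05,  2.91571784e+00]), 'force': array([ 0.40287944, -0.30207119, -1.02804456]), 'moment': array([-0.04691938, -0.08469414,  0.00916457]), 'grip_width': 0.08560572977430772}
side {'fx': 424.41165534085485, 'fy': 424.41165534085485, 'cx': 321.5363180495204, 'cy': 197.69983520369368, 'R': array([[-0.85982867, -0.5104037 , -0.0135174 ],
       [-0.44587904,  0.76350273, -0.46717819],
       [ 0.24877005, -0.39566608, -0.88405985]]), 't': array([0.48218695, 0.32904941, 1.08379471])}
top {'fx': 490.87956027190876, 'fy': 490.87956027190876, 'cx': 319.6774010034683, 'cy': 197.33791939000307, 'R': array([[ 9.05731454e-04, -9.99824362e-01,  1.87196518e-02],
       [-9.97271027e-01, -2.28502402e-03, -7.37921280e-02],
       [ 7.38219422e-02, -1.86017305e-02, -9.97097937e-01]]), 't': array([-0.01914909,  0.59293833,  1.45068198])}
wrist {'fx': 309.70691628693146, 'fy': 309.70691628693146, 'cx': 318.2186048006958, 'cy': 200.47019462014563, 'R': array([[ 2.23977530e-01,  9.74593999e-01, -7.76232703e-04],
       [ 9.39615240e-01, -2.15727238e-01,  2.65678300e-01],
       [ 2.58761023e-01, -6.02353295e-02, -9.64061429e-01]]), 't': array([-0.62408607, -0.03544918,  0.3795234 ])}
```

View pics/top0.png

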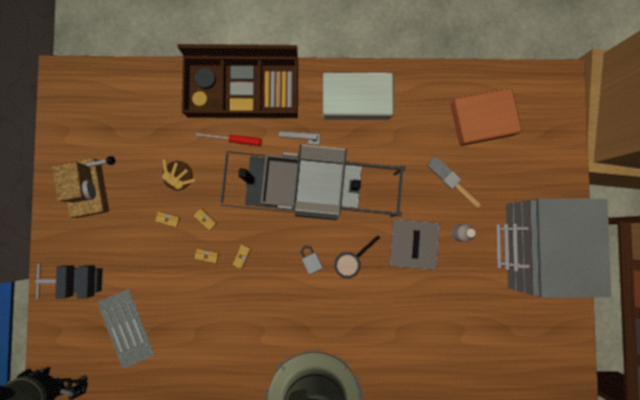

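View pics/side0.png

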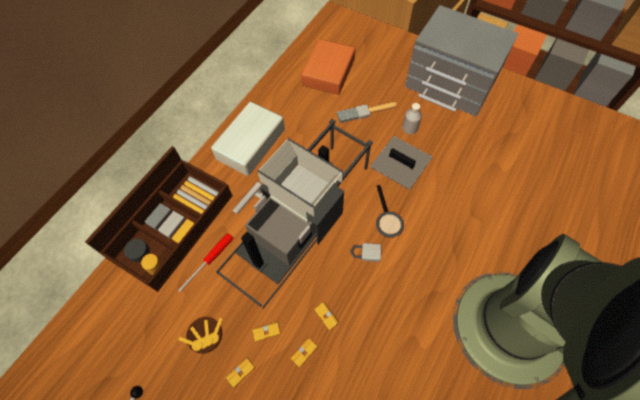

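View pics/wrist0.png

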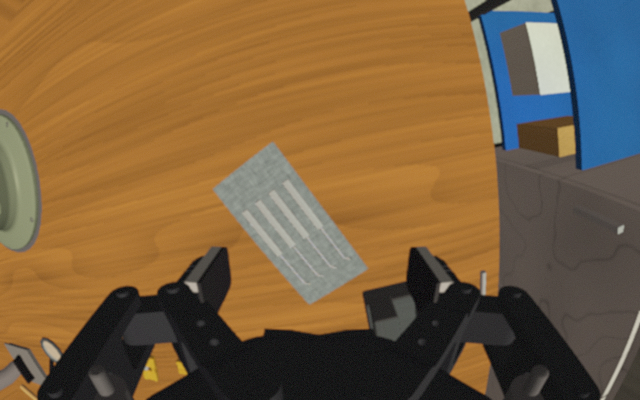

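The top view shows four cylinders at about (167,219), (204,219), (206,256) and (241,256). The hopper is at about (320,180), with the tub to its left and the lid at (415,245).

```bash
cat > h.py <<'E'
from workcell import bot
import numpy as np, cv2
from scipy.spatial.transform import Rotation as Ro
from scipy.optimize import least_squares
def ray(m,uv,wrist=False):
    u=np.atleast_2d(uv).astype(float)
    a=(u[:,0]-m['cx'])/m['fx'];b=(u[:,1]-m['cy'])/m['fy']
    if wrist:
        r=np.hypot(a,b)+1e-12
        d=np.c_[a/r*np.sin(r),b/r*np.sin(r),np.cos(r)]
    else: d=np.c_[a,b,np.ones_like(a)]
    d/=np.linalg.norm(d,axis=1)[:,None]
    return -m['R'].T@m['t'], d@m['R']
def onz(m,uv,z,wrist=False):
    c,d=ray(m,uv,wrist); return c+d*((z-c[2])/d[:,2])[:,None]
def tri(obs):
    A=np.zeros((3,3));b=np.zeros(3);L=[]
    for m,uv,w in obs:
        c,d=ray(m,uv,w);P=np.eye(3)-np.outer(d[0],d[0]);A+=P;b+=P@c;L.append((P,c))
    X=np.linalg.solve(A,b);return X,max(np.linalg.norm(P@(X-c)) for P,c in L)
def proj(m,X,wrist=False):
    p=np.atleast_2d(X)@m['R'].T+m['t']
    if wrist:
        r=np.hypot(p[:,0],p[:,1]);th=np.arctan2(r,p[:,2]);q=p[:,:2]/(r[:,None]+1e-12)*th[:,None]
    else: q=p[:,:2]/p[:,2:]
    return q*[m['fx'],m['fy']]+[m['cx'],m['cy']]
def save(name,out,crop=None,scale=1):
    im=bot.grab_frame(name);j=im
    if crop: x0,x1,y0,y1=crop;j=im[y0:y1,x0:x1]
    j=cv2.resize(j,None,fx=scale,fy=scale,interpolation=cv2.INTER_CUBIC)
    cv2.imwrite(f"pics/{out}.png",j[:,:,::-1]);return im
def st():
    s=bot.observe();print('t',round(s['clock'],2),'pos',s['position'].round(4),'rpy',s['tool_rot'].round(3),'F',s['force'].round(1),'w',round(s['grip_width'],4));return s
E
python3 - <<'E'
from h import *
for n in ["top","side"]:
    m=bot.camera_model(n);bot.grab_frame(n)
    for t in ["cyl1","lid","gate_grip","carriage_grip","tub_rim","station"]:
        for r in bot.silhouettes(n,t):
            px=r['pixels'];ys,xs=np.nonzero(px)
            if len(xs)<5: continue
            c=[xs.mean(),ys.mean()]
            rect=cv2.minAreaRect(np.c_[xs,ys].astype(np.float32))
            print(n,t,round(r['conf'],2),np.round(c,1),len(xs),np.round(rect[1],1),round(rect[2],1),onz(m,[c],0.01)[0].round(3))
E
```

```text
top cyl1 0.77 [241.7 256.1] 227 [11.  22.3] 21.8 [0.417 0.215 0.01 ]
top cyl1 0.55 [166.9 218.2] 231 [22.8 10.7] 14.9 [0.53 0.44 0.01]
top cyl1 0.49 [204.9 218.9] 238 [22.1 11. ] 41.6 [0.528 0.326 0.01 ]
top cyl1 0.47 [206.2 255.3] 289 [25.  12.4] 8.1 [0.419 0.32  0.01 ]
top cyl1 0.32 [300.9 136.3] 286 [41.  10.6] 11.3 [0.78  0.039 0.01 ]
top cyl1 0.21 [244.2 140.3] 287 [34.4  9.4] 4.8 [0.767 0.211 0.01 ]
top lid 0.71 [414.1 244.2] 2186 [47.6 46.9] 4.4 [ 0.453 -0.303  0.01 ]
top gate_grip 0.91 [328.5 183.5] 2366 [62.  41.3] 6.3 [ 0.636 -0.045  0.01 ]
top carriage_grip 0.89 [270.3 180.7] 2610 [57.  55.8] 5.2 [0.644 0.131 0.01 ]
top carriage_grip 0.56 [205.1 219.1] 232 [21.4 10.9] 41.2 [0.528 0.325 0.01 ]
top tub_rim 0.16 [304.3 136.8] 253 [38.4 11. ] 3.0 [0.779 0.029 0.01 ]
top station 0.92 [308.5 182.4] 7876 [181.3  74.1] 5.2 [0.639 0.015 0.01 ]
side cyl1 0.81 [265.4 331. ] 372 [14.3 27.5] 74.7 [0.531 0.329 0.01 ]
side cyl1 0.78 [239.5 371.9] 387 [13.4 29.7] 45.0 [0.531 0.441 0.01 ]
side cyl1 0.62 [303.1 351.4] 367 [13.9 28. ] 38.7 [0.423 0.322 0.01 ]
side cyl1 0.56 [326.4 315.2] 357 [26.8 13.8] 53.1 [0.418 0.216 0.01 ]
side lid 0.62 [400.6 161.8] 1864 [50.9 41. ] 29.1 [ 0.457 -0.303  0.01 ]
side gate_grip 0.42 [274.8 238.8] 4111 [68.1 70.9] 36.3 [0.651 0.107 0.01 ]
side carriage_grip 0.96 [274.7 238.6] 3995 [67.7 69.6] 33.7 [0.651 0.106 0.01 ]
side tub_rim 0.84 [274.6 238.8] 4090 [68.2 70.2] 33.7 [0.651 0.107 0.01 ]
side tub_rim 0.45 [305.8 180. ] 1085 [35.4 58. ] 45.0 [ 0.675 -0.1    0.01 ]
side station 0.74 [294.1 205.8] 10082 [ 93.1 187.9] 27.5 [ 0.659 -0.009  0.01 ]
```

```bash
python3 - <<'E'
from h import *
save("top","topz",(130,460,120,290),2.4)
save("side","sidez",(160,460,100,400),2)
E
```

```text
(no output)
```

View pics/topz.png

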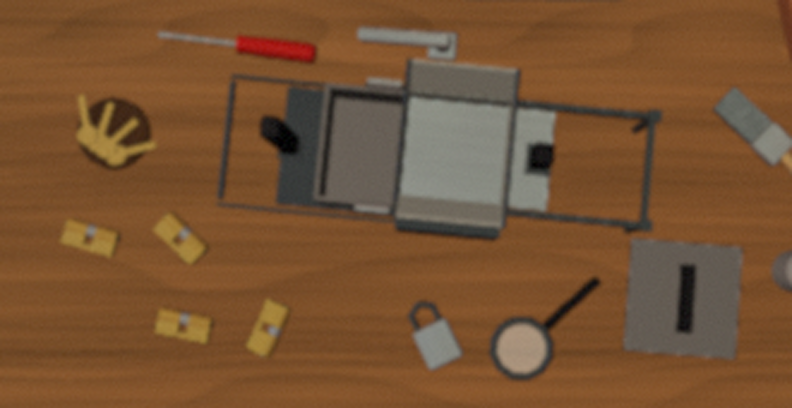

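View pics/sidez.png

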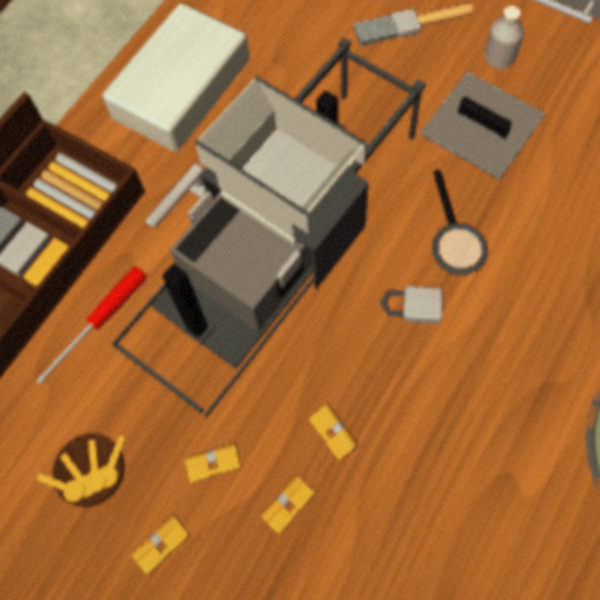

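```bash
python3 - <<'E'
from h import *
mt=bot.camera_model("top");ms=bot.camera_model("side")
zt=lambda p:np.array(p)/2.4+[130,120]
zs=lambda p:np.array(p)/2+[160,100]
rim=[(410,60),(519,68),(504,230),(395,224)]
print("rim top z.225",onz(mt,[zt(p) for p in rim],.225).round(3))
# side rim: corners  
print("rim side",onz(ms,[zs(p) for p in [(256,78),(197,143),(309,212),(364,155)]],.225).round(3))
print("rim tri",[tuple(np.round(x,3) if i==0 else round(x,4) for i,x in enumerate(tri([(mt,[zt(a)],0),(ms,[zs(b)],0)]))) for a,b in zip([(410,60),(519,68),(504,230),(395,224)],[(197,143),(256,78),(364,155),(309,212)])])
print("rails frame top z.133", onz(mt,[zt(p) for p in [(655,117),(643,226)]],.133).round(3))
print("gate post top",onz(mt,[zt((541,150))],.205).round(3))
print("carr post top",onz(mt,[zt((270,128))],.205).round(3), tri([(mt,[zt((270,128))],0),(ms,[zs((172,270))],0)]))
print("lid corners z.018",onz(mt,[zt(p) for p in [(632,239),(742,246),(735,358),(625,349)]],.018).round(3))
print("handle ends",onz(mt,[zt(p) for p in [(687,265),(685,332)]],.05).round(3))
for a,b in [((91,239),(160,546)),((180,239),(212,463)),((184,326),(288,505)),((268,328),(332,432))]:
    print("cyl",onz(mt,[zt(a)],.017).round(3),onz(ms,[zs(b)],.017).round(3),tri([(mt,[zt(a)],0),(ms,[zs(b)],0)]))
E
python3 -m crank '{"travel":[[0,-1,0],[0,-3,0],[0,-6,0],[0,-9,0]],"rot":[[0,0,0],[0,0,0],[0,0,0],[0,0,0]]}'
python3 - <<'E'
from h import *
s=st();print(s['qpos'])
E
```

```text
rim top z.225 [[ 0.715  0.035  0.225]
 [ 0.706 -0.084  0.225]
 [ 0.53  -0.067  0.225]
 [ 0.536  0.05   0.225]]
rim side [[ 0.705 -0.079  0.225]
 [ 0.715  0.039  0.225]
 [ 0.546  0.051  0.225]
 [ 0.528 -0.049  0.225]]
rim tri [(array([0.717, 0.036, 0.218]), np.float64(0.0013)), (array([ 0.708, -0.084,  0.217]), np.float64(0.0004)), (array([ 0.534, -0.067,  0.193]), np.float64(0.0031)), (array([0.54 , 0.052, 0.232]), np.float64(0.0045))]
rails frame top z.133 [[ 0.665 -0.249  0.133]
 [ 0.538 -0.233  0.133]]
gate post top [[ 0.619 -0.109  0.205]]
carr post top [[0.642 0.188 0.205]] (array([0.64403812, 0.18891957, 0.21397228]), np.float64(0.003489884032103371))
lid corners z.018 [[ 0.527 -0.24   0.018]
 [ 0.518 -0.378  0.018]
 [ 0.379 -0.367  0.018]
 [ 0.39  -0.23   0.018]]
handle ends [[ 0.494 -0.302  0.05 ]
 [ 0.413 -0.298  0.05 ]]
cyl [[0.526 0.434 0.017]] [[0.527 0.442 0.017]] (array([0.52838326, 0.44067463, 0.00112146]), np.float64(0.00266247213437025))
cyl [[0.526 0.324 0.017]] [[0.528 0.329 0.017]] (array([0.52797711, 0.3274865 , 0.00759841]), np.float64(0.0021201323897355757))
cyl [[0.418 0.317 0.017]] [[0.419 0.323 0.017]] (array([0.41906002, 0.32121202, 0.00265748]), np.float64(0.001626019921970619))
cyl [[0.416 0.214 0.017]] [[0.417 0.219 0.017]] (array([0.41684781, 0.21622647, 0.00443196]), np.float64(0.0018030501149954223))
clock: 1.35
position: [0.1399, 0.5173, 0.3037]
tool_rot: [-3.141, 0.0, 2.916]
force: [0.9, -0.2, 0.9]
grip_width: 0.0857
t 1.35 pos [0.1399 0.5173 0.3037] rpy [-3.141  0.     2.916] F [ 0.9 -0.2  0.9] w 0.0857
[-1.38543428  0.38073388 -0.04180619  1.83436581  0.01953045  0.92724669
 -0.09097712]
```

```bash
cat >> h.py <<'E'
def cyls(n,zz=0.012,minconf=.15):
    w=n=="wrist";m=bot.camera_model(n);bot.grab_frame(n);out=[]
    for r in bot.silhouettes(n,"cyl1"):
        ys,xs=np.nonzero(r['pixels'])
        if len(xs)<30 or r['conf']<minconf: continue
        P=onz(m,np.c_[xs,ys],zz,w)[:,:2].astype(np.float32)
        c,(a,b),ang=cv2.minAreaRect(P)
        if a<b: ang+=90
        print(n,round(r['conf'],2),'c',np.round(c,4),'mean',P.mean(0).round(4),'LxW',round(max(a,b),3),round(min(a,b),3),'long axis deg',round((ang+90)%180-90,1),'px',round(xs.mean()),round(ys.mean()))
E
python3 - <<'E'
from h import *
cyls("top");cyls("side")
E
```

```text
top 0.75 c [0.5289 0.4378] mean [0.5292 0.4375] LxW 0.07 0.033 long axis deg 76.1 px 167 218
top 0.74 c [0.4191 0.3191] mean [0.4197 0.3187] LxW 0.067 0.035 long axis deg 78.8 px 207 255
top 0.53 c [0.5286 0.3262] mean [0.5279 0.3258] LxW 0.066 0.034 long axis deg 45.5 px 205 219
top 0.43 c [ 0.6357 -0.0456] mean [ 0.6357 -0.0419] LxW 0.186 0.122 long axis deg 83.6 px 327 184
top 0.18 c [0.7736 0.2479] mean [0.7693 0.22  ] LxW 0.177 0.025 long axis deg 82.0 px 241 140
side 0.9 c [0.531  0.3276] mean [0.5311 0.328 ] LxW 0.068 0.034 long axis deg 48.7 px 265 331
side 0.85 c [0.5315 0.4403] mean [0.531  0.4415] LxW 0.064 0.031 long axis deg 75.7 px 239 372
side 0.75 c [0.4211 0.3223] mean [0.4214 0.3227] LxW 0.07 0.036 long axis deg 75.0 px 303 352
side 0.73 c [0.4174 0.2178] mean [0.4157 0.2177] LxW 0.065 0.032 long axis deg -22.6 px 327 316
```

```bash
python3 -m crank '{"travel":[[39,-7.8,-6],[39,-7.8,-6],[39,-7.8,-6],[39,-7.8,-6],[39,-7.8,-6],[39,-7.8,-6],[39,-7.8,-6],[39,-7.8,-6]],"rot":[[0,0,-68],[0,0,-68],[0,0,-68],[0,0,-68],[0,0,-68],[0,0,-68],[0,0,-68],[0,0,-68]]}' 1
python3 -m crank '{"travel":[[0,0,0],[0,0,0],[0,0,0],[0,0,0]],"rot":[[0,0,-23],[0,0,-23],[0,0,-23],[0,0,-23]]}'
python3 - <<'E'
from h import *
s=st();print(s['qpos'])
m=bot.camera_model("wrist");R=Ro.from_euler('xyz',s['tool_rot']).as_matrix()
print("cam in tool",R.T@(-m['R'].T@m['t']-s['position']), "cam axes in tool\n",(R.T@m['R'].T).round(2))
save("wrist","w1");cyls("wrist")
E
```

```text
clock: 2.35
position: [0.5297, 0.4415, 0.2437]
tool_rot: [3.141, -0.0, 1.724]
force: [-0.4, 1.1, -0.2]
grip_width: 0.0856
clock: 2.75
position: [0.5277, 0.4421, 0.2436]
tool_rot: [3.141, 0.001, 1.326]
force: [0.5, 0.5, -0.2]
grip_width: 0.0856
t 2.75 pos [0.5277 0.4421 0.2436] rpy [3.141e+00 1.000e-03 1.326e+00] F [ 0.5  0.5 -0.2] w 0.0856
[-1.02075897  0.72243878  0.39810363  1.48498139 -0.30960328  0.99719222
 -0.78751716]
cam in tool [ 0.06669312  0.00052858 -0.07145986] cam axes in tool
 [[-0.   -0.96 -0.27]
 [ 1.   -0.    0.  ]
 [-0.   -0.27  0.96]]
wrist 0.96 c [0.5298 0.3273] mean [0.5309 0.3287] LxW 0.071 0.035 long axis deg 47.0 px 345 280
wrist 0.96 c [0.5306 0.4383] mean [0.5312 0.4393] LxW 0.067 0.033 long axis deg 75.6 px 322 186
wrist 0.63 c [0.4222 0.3212] mean [0.4234 0.3238] LxW 0.074 0.034 long axis deg 79.4 px 256 301
wrist 0.6 c [0.6615 0.1328] mean [0.6849 0.1425] LxW 0.325 0.172 long axis deg -84.3 px 467 351
```

View pics/w1.png

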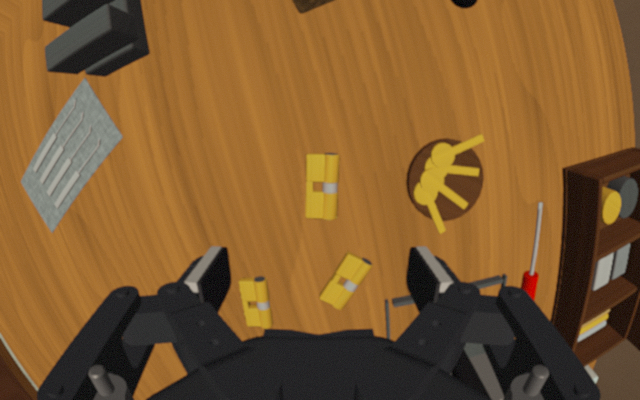

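Wrist view: cylinder A is directly ahead at (322,186), clear of the dish, and all three cameras agree. I'll descend and grasp it.

```bash
python3 -m crank '{"travel":[[0,-0.2,-5],[0,-0.2,-9],[0,-0.2,-13],[0,-0.2,-15.5],[0,-0.2,-16.5],[0,-0.2,-16.5],[0,-0.2,-16.5]],"rot":[[0,0,0],[0,0,0],[0,0,0],[0,0,0],[0,0,0],[0,0,0],[0,0,0]]}' 1
python3 -m crank '{"travel":[[0,0,0],[0,0,0],[0,0,0],[0,0,0],[0,0,0],[0,0,0]],"rot":[[0,0,0],[0,0,0],[0,0,0],[0,0,0],[0,0,0],[0,0,0]]}' -1 60
```

```text
clock: 3.6
position: [0.5284, 0.4399, 0.0806]
tool_rot: [3.141, -0.001, 1.328]
force: [-0.3, 0.7, 0.8]
grip_width: 0.0851
clock: 4.2
position: [0.5281, 0.4398, 0.0802]
tool_rot: [3.141, -0.001, 1.328]
force: [-3.0, -0.6, 9.7]
grip_width: 0.0311
```

```bash
python3 -m crank '{"travel":[[0,0,4],[0,0,9],[0,0,14],[0,0,19],[0,-2,24],[1,-7,26.6],[2,-12,26.6],[3,-17,26.6]],"rot":[[0,0,0],[0,0,0],[0,0,0],[0,0,0],[0,0,0],[0,0,3],[0,0,6],[0,0,9]]}'
python3 - <<'E'
from h import *
s=st()
save("wrist","w2")
s=st();m=bot.camera_model("wrist")
E
```

```text
clock: 5.0
position: [0.5557, 0.2788, 0.3464]
tool_rot: [3.14, -0.001, 1.488]
force: [1.5, 0.4, -1.3]
grip_width: 0.0311
t 5.0 pos [0.5557 0.2788 0.3464] rpy [ 3.140e+00 -1.000e-03  1.488e+00] F [ 1.5  0.4 -1.3] w 0.0311
t 5.05 pos [0.558  0.2691 0.3467] rpy [3.139e+00 3.000e-03 1.482e+00] F [  6.1 -11.3  -1.2] w 0.0308
```

View pics/w2.png

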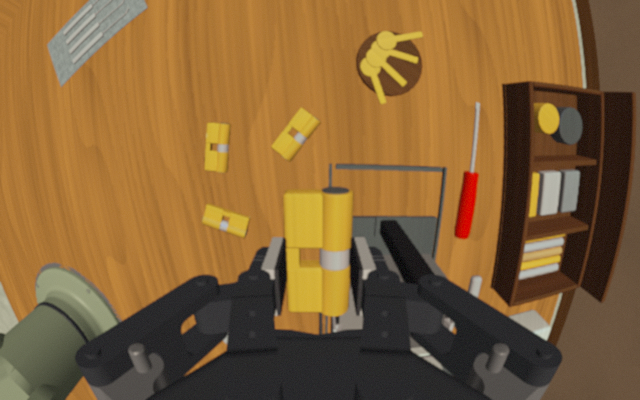

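```bash
python3 -m crank '{"travel":[[1,-5,0],[2,-10,0],[3,-15,0],[3.8,-20,0],[3.8,-25,0],[3.8,-28.1,0],[3.8,-28.1,0],[3.8,-28.1,0]],"rot":[[0,0,0],[0,0,0],[0,0,0],[0,0,0],[0,0,0],[0,0,0],[0,0,0],[0,0,0]]}'
python3 - <<'E'
from h import *
s=st()
save("top","t3",(230,430,120,250),3.2)
save("side","s3",(200,400,60,260),3)
E
```

```text
clock: 5.85
position: [0.5936, -0.001, 0.3451]
tool_rot: [-3.141, -0.0, 1.483]
force: [-0.5, 1.3, -1.5]
grip_width: 0.0312
t 5.85 pos [ 0.5936 -0.001   0.3451] rpy [-3.141 -0.     1.483] F [-0.5  1.3 -1.5] w 0.0312
```

View pics/s3.png

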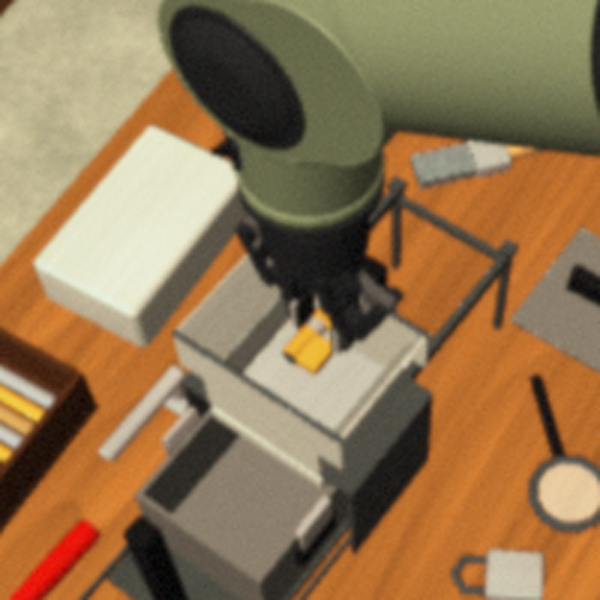

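View pics/t3.png

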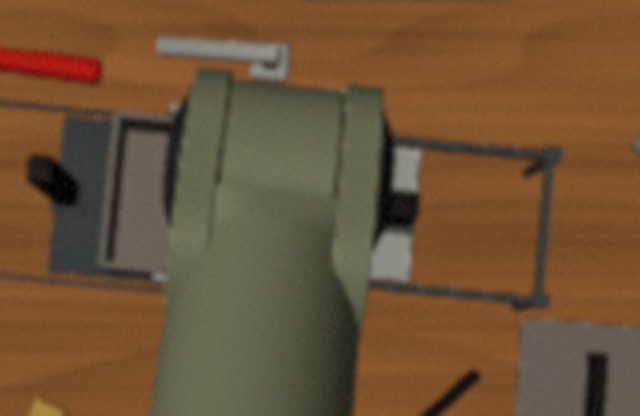

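```bash
python3 -m crank '{"travel":[[0,0,0],[0,0,0],[0,0,0]],"rot":[[0,0,0],[0,0,0],[0,0,0]]}'
```

```text
clock: 6.25
position: [0.5936, -0.0, 0.345]
tool_rot: [-3.141, -0.0, 1.485]
force: [0.5, -0.7, -1.5]
grip_width: 0.0308
```

```bash
python3 -m crank '{"travel":[[0.4,-1.2,-2],[0.4,-1.2,-5],[0.4,-1.2,-8],[0.4,-1.2,-8.7],[0.4,-1.2,-8.7]],"rot":[[0,0,0],[0,0,0],[0,0,0],[0,0,0],[0,0,0]]}'
python3 -m crank '{"travel":[[0,0,0],[0,0,0],[0,0,0],[0,0,0],[0,0,3],[0,0,8],[0,0,8.7]],"rot":[[0,0,0],[0,0,0],[0,0,0],[0,0,0],[0,0,0],[0,0,0],[0,0,0]]}' 0.1
```

```text
clock: 6.75
position: [0.5975, -0.0125, 0.2577]
tool_rot: [-3.14, 0.0, 1.485]
force: [0.4, 0.5, -0.5]
grip_width: 0.0311
clock: 7.45
position: [0.599, -0.0132, 0.3504]
tool_rot: [3.135, -0.001, 1.484]
force: [0.6, 0.1, -0.3]
grip_width: 0.0468
```

```bash
python3 -m crank '{"travel":[[-1,5,0],[-2,10,0],[-3,15,0],[-4,20,0],[-5,25,-2],[-6,30,-5],[-6.9,33.9,-8],[-6.9,33.9,-10]],"rot":[[0,0,-6],[0,0,-12],[0,0,-18],[0,0,-24],[0,0,-30],[0,0,-36],[0,0,-38.6],[0,0,-38.6]]}' 1
python3 - <<'E'
from h import *
s=st();cyls("wrist");st();save("side","s4",(200,460,60,390),1.8)
E
```

```text
clock: 8.25
position: [0.5269, 0.3313, 0.244]
tool_rot: [-3.14, -0.001, 0.814]
force: [-0.6, 0.9, -0.4]
grip_width: 0.0857
t 8.25 pos [0.5269 0.3313 0.244 ] rpy [-3.14e+00 -1.00e-03  8.14e-01] F [-0.6  0.9 -0.4] w 0.0857
wrist 0.97 c [0.5302 0.3258] mean [0.5311 0.3266] LxW 0.066 0.032 long axis deg 46.6 px 324 185
wrist 0.72 c [0.4185 0.2157] mean [0.4189 0.2167] LxW 0.068 0.039 long axis deg -24.4 px 318 315
wrist 0.65 c [0.4229 0.3209] mean [0.4233 0.3218] LxW 0.07 0.036 long axis deg 79.5 px 255 255
t 8.35 pos [0.5263 0.3287 0.2415] rpy [-3.14   0.005  0.815] F [-0.1 -0.2 -0.4] w 0.0852
```

View pics/s4.png

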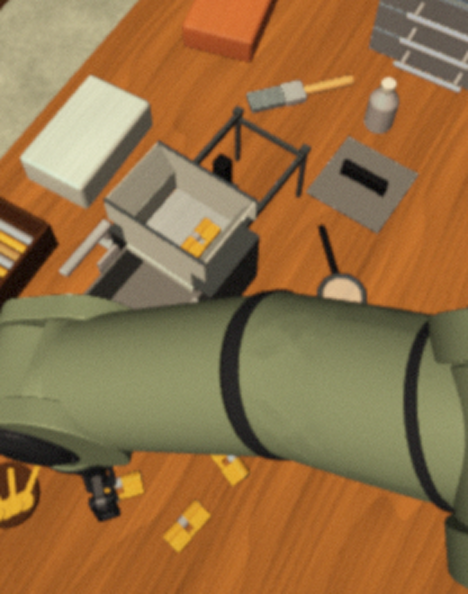

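Cylinder A lies flat on the gate inside the hopper. The wrist camera puts B at (0.530, 0.326).

```bash
python3 -m crank '{"travel":[[0.3,-0.2,-5],[0.3,-0.2,-9],[0.3,-0.2,-13],[0.3,-0.2,-15.5],[0.3,-0.2,-16.1],[0.3,-0.2,-16.1],[0.3,-0.2,-16.1]],"rot":[[0,0,0],[0,0,0],[0,0,0],[0,0,0],[0,0,0],[0,0,0],[0,0,0]]}' 1
python3 -m crank '{"travel":[[0,0,0],[0,0,0],[0,0,0],[0,0,0],[0,0,0],[0,0,0]],"rot":[[0,0,0],[0,0,0],[0,0,0],[0,0,0],[0,0,0],[0,0,0]]}' -1 60
```

```text
clock: 9.1
position: [0.5328, 0.3243, 0.0862]
tool_rot: [3.141, -0.003, 0.81]
force: [0.1, 0.1, 0.1]
grip_width: 0.0853
clock: 9.7
position: [0.5317, 0.3246, 0.0848]
tool_rot: [-3.141, -0.001, 0.811]
force: [-3.1, -1.3, 13.4]
grip_width: 0.0306
```

```bash
python3 -m crank '{"travel":[[0,0,4],[0,0,9],[0,0,14],[0,0,19],[0,-2,23],[1.5,-6,26],[3,-10,26],[4.5,-15,26]],"rot":[[0,0,0],[0,0,0],[0,0,0],[0,0,6],[0,0,12],[0,0,18],[0,0,24],[0,0,30]]}'
python3 -m crank '{"travel":[[1.5,-5,0],[3,-10,0],[5,-15,0],[7.1,-19,0],[7.1,-19,0],[7.1,-19,0]],"rot":[[0,0,8.6],[0,0,8.6],[0,0,8.6],[0,0,8.6],[0,0,8.6],[0,0,8.6]]}'
```

```text
clock: 10.5
position: [0.5763, 0.1758, 0.3451]
tool_rot: [3.14, -0.001, 1.341]
force: [1.7, 0.4, -2.8]
grip_width: 0.0302
clock: 11.1
position: [0.647, -0.0154, 0.3437]
tool_rot: [-3.141, 0.001, 1.482]
force: [-0.6, 0.4, -1.8]
grip_width: 0.0303
```

```bash
python3 -m crank '{"travel":[[0,0,-2],[0,0,-5],[0,0,-8],[0,0,-8.6],[0,0,-8.6]],"rot":[[0,0,0],[0,0,0],[0,0,0],[0,0,0],[0,0,0]]}'
python3 -m crank '{"travel":[[0,0,0],[0,0,0],[0,0,0],[0,0,0],[0,0,3],[0,0,8],[0,0,8.6]],"rot":[[0,0,0],[0,0,0],[0,0,0],[0,0,0],[0,0,0],[0,0,0],[0,0,0]]}' 0.1
```

```text
clock: 11.6
position: [0.6466, -0.0124, 0.2578]
tool_rot: [-3.14, 0.0, 1.486]
force: [0.1, -0.3, -1.0]
grip_width: 0.0303
clock: 12.3
position: [0.6484, -0.0142, 0.3498]
tool_rot: [3.134, -0.001, 1.484]
force: [0.1, 0.4, -0.0]
grip_width: 0.047
```

```bash
python3 -m crank '{"travel":[[-2,4,0],[-5,8,0],[-8,12,0],[-11,17,0],[-14,21,0],[-17,25,-2],[-20,29,-5],[-22.5,33.4,-8]],"rot":[[0,0,-2],[0,0,-4],[0,0,-6],[0,0,-6],[0,0,-6],[0,0,-6],[0,0,-6],[0,0,-6]]}' 1
python3 -m crank '{"travel":[[0,0,0],[0,0,0]],"rot":[[0,0,0],[0,0,0]]}' 1
python3 - <<'E'
from h import *
s=st();cyls("wrist");st();save("side","s5",(200,460,60,390),1.8)
E
```

```text
clock: 13.1
position: [0.4335, 0.3009, 0.2785]
tool_rot: [3.141, -0.002, 1.38]
force: [0.9, -0.0, -0.4]
grip_width: 0.0856
clock: 13.3
position: [0.4345, 0.3, 0.2784]
tool_rot: [-3.142, 0.0, 1.382]
force: [0.9, -1.0, 0.8]
grip_width: 0.0854
t 13.3 pos [0.4345 0.3    0.2784] rpy [-3.142  0.     1.382] F [ 0.9 -1.   0.8] w 0.0854
wrist 0.82 c [0.4183 0.2159] mean [0.418  0.2164] LxW 0.067 0.036 long axis deg -23.4 px 317 248
wrist 0.75 c [0.4224 0.3209] mean [0.4225 0.3209] LxW 0.067 0.034 long axis deg 77.6 px 303 161
t 13.4 pos [0.4357 0.2987 0.2791] rpy [ 3.141e+00 -1.000e-03  1.378e+00] F [ 0.3 -0.   0.2] w 0.0853
```

View pics/s5.png

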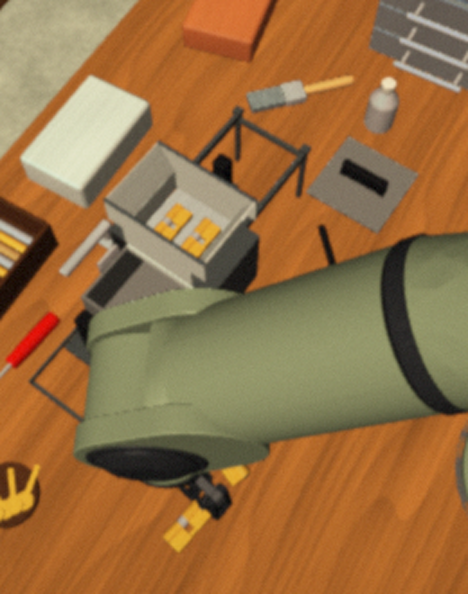

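```bash
python3 -m crank '{"travel":[[-0.6,1,-4],[-1.2,2.1,-8],[-1.2,2.1,-13],[-1.2,2.1,-17],[-1.2,2.1,-18.8],[-1.2,2.1,-19.5],[-1.2,2.1,-19.5],[-1.2,2.1,-19.5]],"rot":[[0,0,-1],[0,0,-1],[0,0,-1],[0,0,-1],[0,0,-1],[0,0,-1],[0,0,-1],[0,0,-1]]}' 1
python3 -m crank '{"travel":[[0,0,0],[0,0,0],[0,0,0],[0,0,0],[0,0,0],[0,0,0]],"rot":[[0,0,0],[0,0,0],[0,0,0],[0,0,0],[0,0,0],[0,0,0]]}' -1 60
```

```text
clock: 14.25
position: [0.4237, 0.3206, 0.0847]
tool_rot: [3.14, -0.001, 1.362]
force: [0.7, 0.8, 0.7]
grip_width: 0.0854
clock: 14.85
position: [0.4229, 0.3207, 0.0841]
tool_rot: [3.142, -0.001, 1.362]
force: [-3.1, -2.9, 15.1]
grip_width: 0.0306
```

```bash
python3 -m crank '{"travel":[[0,0,4],[0,0,9],[0,0,14],[1,-1,19],[3,-4,23],[5,-8,26],[7,-12,26],[9,-16,26]],"rot":[[0,0,0],[0,0,0],[0,0,0],[0,0,1],[0,0,2],[0,0,3],[0,0,5],[0,0,7]]}'
python3 -m crank '{"travel":[[2,-4,0],[4,-8,0],[6,-12,0],[9,-17.2,0],[9,-17.2,0],[9,-17.2,0],[9,-17.2,0]],"rot":[[0,0,0],[0,0,0],[0,0,0],[0,0,0],[0,0,0],[0,0,0],[0,0,0]]}'
```

```text
clock: 15.65
position: [0.5135, 0.1589, 0.3449]
tool_rot: [3.14, -0.002, 1.487]
force: [1.7, 0.4, -2.3]
grip_width: 0.0307
clock: 16.35
position: [0.6024, -0.0108, 0.3431]
tool_rot: [-3.141, -0.0, 1.485]
force: [-0.9, -0.1, -1.0]
grip_width: 0.0307
```

```bash
python3 -m crank '{"travel":[[0,0,-2],[0,0,-5],[0,0,-7.5],[0,0,-7.8],[0,0,-7.8]],"rot":[[0,0,0],[0,0,0],[0,0,0],[0,0,0],[0,0,0]]}'
python3 -m crank '{"travel":[[0,0,0],[0,0,0],[0,0,0],[0,0,0],[0,0,3],[0,0,8],[0,0,8.6]],"rot":[[0,0,0],[0,0,0],[0,0,0],[0,0,0],[0,0,0],[0,0,0],[0,0,0]]}' 0.1
```

```text
clock: 16.85
position: [0.6026, -0.0104, 0.2657]
tool_rot: [-3.141, -0.0, 1.486]
force: [1.1, -0.8, -0.2]
grip_width: 0.0305
clock: 17.55
position: [0.6042, -0.0122, 0.3567]
tool_rot: [3.135, -0.001, 1.484]
force: [0.4, -0.6, -0.9]
grip_width: 0.047
```

```bash
python3 -m crank '{"travel":[[-2,3,0],[-5,6,0],[-8,10,0],[-11,14,0],[-14,18,0],[-17,21,-2],[-18.5,22.7,-5],[-18.5,22.7,-8]],"rot":[[0,0,8],[0,0,16],[0,0,24],[0,0,32],[0,0,40],[0,0,48],[0,0,56],[0,0,64]]}' 1
python3 -m crank '{"travel":[[0,0,0],[0,0,0],[0,0,0]],"rot":[[0,0,7.5],[0,0,7.5],[0,0,7.5]]}' 1
python3 - <<'E'
from h import *
s=st();cyls("wrist");st();save("side","s6",(200,460,60,390),1.8)
E
```

```text
clock: 18.35
position: [0.416, 0.2182, 0.2712]
tool_rot: [3.139, -0.0, 2.612]
force: [1.3, 0.4, 0.1]
grip_width: 0.0855
clock: 18.65
position: [0.4182, 0.2154, 0.2719]
tool_rot: [3.141, 0.001, 2.728]
force: [-0.2, -0.2, -0.7]
grip_width: 0.0853
t 18.65 pos [0.4182 0.2154 0.2719] rpy [3.141e+00 1.000e-03 2.728e+00] F [-0.2 -0.2 -0.7] w 0.0853
wrist 0.8 c [0.4185 0.2145] mean [0.417  0.2149] LxW 0.068 0.032 long axis deg -23.2 px 317 177
t 18.75 pos [0.4182 0.2155 0.272 ] rpy [3.141e+00 1.000e-03 2.729e+00] F [-0.5  0.   0.7] w 0.0853
```

View pics/s6.png

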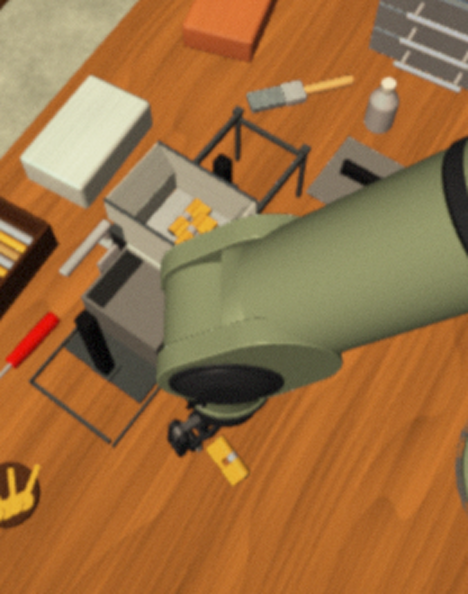

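Three cylinders are in the hopper. D is at (0.418, 0.215), directly below the tool.

```bash
python3 -m crank '{"travel":[[0,0,-4],[0,0,-8],[0,0,-13],[0,0,-17],[0,0,-18.2],[0,0,-18.8],[0,0,-18.8],[0,0,-18.8]],"rot":[[0,0,0],[0,0,0],[0,0,0],[0,0,0],[0,0,0],[0,0,0],[0,0,0],[0,0,0]]}' 1
python3 -m crank '{"travel":[[0,0,0],[0,0,0],[0,0,0],[0,0,0],[0,0,0],[0,0,0]],"rot":[[0,0,0],[0,0,0],[0,0,0],[0,0,0],[0,0,0],[0,0,0]]}' -1 60
```

```text
clock: 19.6
position: [0.4186, 0.216, 0.085]
tool_rot: [3.14, 0.001, 2.732]
force: [0.4, 0.0, 0.6]
grip_width: 0.0855
clock: 20.2
position: [0.4179, 0.2155, 0.084]
tool_rot: [3.141, 0.0, 2.732]
force: [-2.5, -2.0, 17.2]
grip_width: 0.031
```

```bash
python3 -m crank '{"travel":[[0,0,4],[0,0,9],[0,0,14],[1,-1,19],[3,-3,23],[6,-6,26],[9,-9,26],[12,-12,26]],"rot":[[0,0,0],[0,0,-8],[0,0,-16],[0,0,-24],[0,0,-32],[0,0,-40],[0,0,-48],[0,0,-56]]}'
python3 -m crank '{"travel":[[3,-3,0],[6,-6,0],[9,-9,0],[10.7,-10.8,0],[10.7,-10.8,0],[10.7,-10.8,0],[10.7,-10.8,0]],"rot":[[0,0,-8],[0,0,-15.5],[0,0,-15.5],[0,0,-15.5],[0,0,-15.5],[0,0,-15.5],[0,0,-15.5]]}'
python3 - <<'E'
from h import *
save("side","s7",(220,400,60,260),3)
E
```

```text
clock: 21.0
position: [0.5389, 0.0943, 0.3447]
tool_rot: [3.14, -0.001, 1.75]
force: [0.7, 0.7, -2.9]
grip_width: 0.0304
clock: 21.7
position: [0.6444, -0.0117, 0.3433]
tool_rot: [-3.141, -0.0, 1.485]
force: [-0.4, 0.5, -3.4]
grip_width: 0.0303
```

View pics/s7.png

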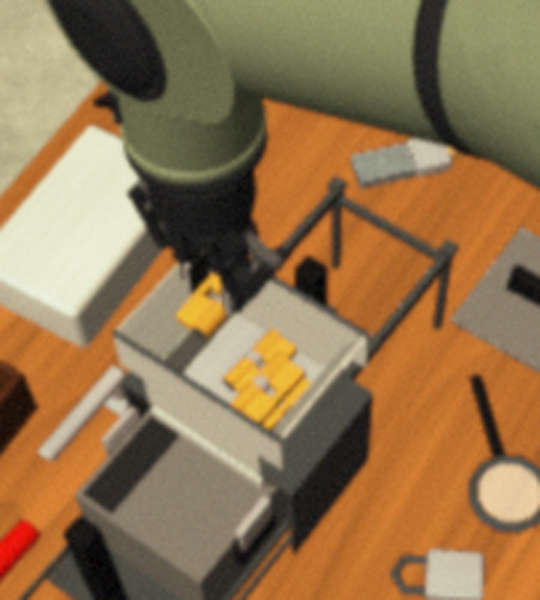

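```bash
python3 -m crank '{"travel":[[0,0,-2],[0,0,-5],[0,0,-7.3],[0,0,-7.8],[0,0,-7.8]],"rot":[[0,0,0],[0,0,0],[0,0,0],[0,0,0],[0,0,0]]}'
python3 -m crank '{"travel":[[0,0,0],[0,0,0],[0,0,0],[0,0,0],[0,0,3],[0,0,8],[0,0,8.6]],"rot":[[0,0,0],[0,0,0],[0,0,0],[0,0,0],[0,0,0],[0,0,0],[0,0,0]]}' 0.1
python3 -m crank '{"travel":[[0.5,-5,3],[0.5,-10,3],[0.5,-15,3],[0.5,-17,3],[0.5,-17,3],[0.5,-17,3]],"rot":[[0,0,0],[0,0,0],[0,0,0],[0,0,0],[0,0,0],[0,0,0]]}' 1
python3 - <<'E'
from h import *
s=st();save("wrist","w8");m=bot.camera_model("wrist");np.savez("m8",**m);st();save("side","s8",(220,400,60,260),3)
E
```

```text
clock: 22.25
position: [0.6446, -0.0119, 0.2655]
tool_rot: [-3.141, 0.0, 1.485]
force: [0.1, 0.5, -2.0]
grip_width: 0.0306
clock: 22.95
position: [0.6462, -0.0132, 0.357]
tool_rot: [3.134, -0.001, 1.484]
force: [0.4, -1.0, -0.2]
grip_width: 0.0472
clock: 23.55
position: [0.6497, -0.183, 0.3814]
tool_rot: [3.141, -0.0, 1.483]
force: [0.5, 1.0, -0.3]
grip_width: 0.0854
t 23.55 pos [ 0.6497 -0.183   0.3814] rpy [ 3.141 -0.     1.483] F [ 0.5  1.  -0.3] w 0.0854
t 23.6 pos [ 0.65   -0.1819  0.3814] rpy [ 3.142e+00 -1.000e-03  1.485e+00] F [-0.4  0.2 -0.3] w 0.0854
```

View pics/s8.png

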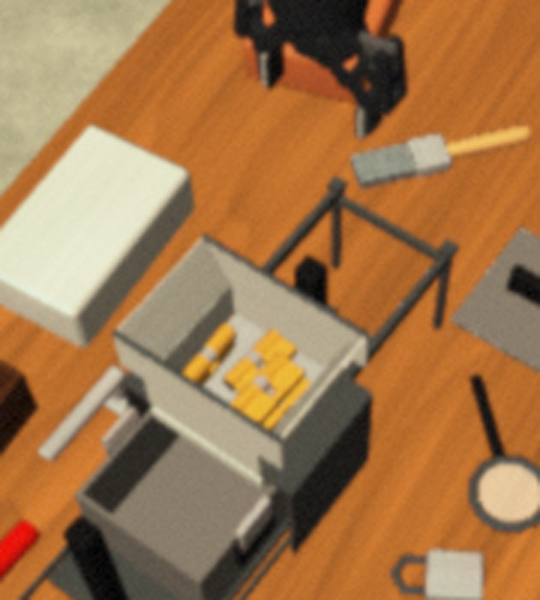

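View pics/w8.png

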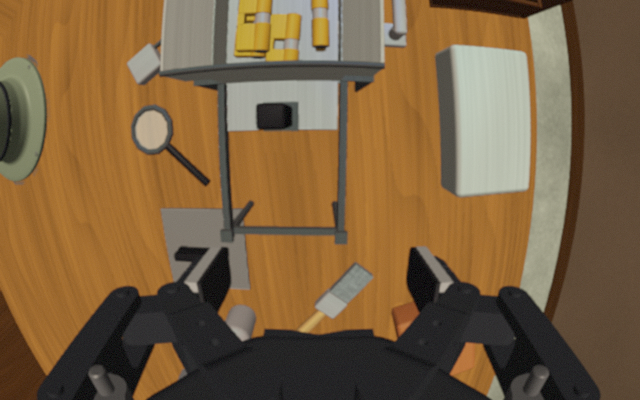

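All four cylinders are in the hopper; one has turned on its edge but is inside. The gate post top in the wrist view is near (273,114).

```bash
python3 - <<'E'
from h import *
m=dict(np.load("m8.npz"));mt=bot.camera_model("top");ms=bot.camera_model("side")
print("rim -y corners",onz(m,[(162,75),(384,68)],.225,True).round(4))
print("post top face",onz(m,[(258,105),(286,103),(291,127),(258,128)],.205,True).round(4))
print("rail ends z.133",onz(m,[(227,236),(340,237)],.133,True).round(4))
print("rail near hopper",onz(m,[(222,85),(345,82)],.133,True).round(4))
im=cv2.imread("pics/w8.png")
cv2.imwrite("pics/w8z.png",cv2.resize(im[40:250,150:400],None,fx=3,fy=2.8,interpolation=cv2.INTER_CUBIC))
E
python3 -m crank '{"travel":[[0,5,0],[0,10,0],[0,15,0],[-0.5,20,0],[-1,24,0],[-1,24,0],[-1,24,0]],"rot":[[0,0,0],[0,0,0],[0,0,0],[0,0,0],[0,0,0],[0,0,0],[0,0,0]]}' 1
python3 - <<'E'
from h import *
s=st();save("wrist","w9");m=bot.camera_model("wrist");np.savez("m9",**m);st()
E
```

```text
rim -y corners [[ 0.537  -0.0651  0.225 ]
 [ 0.7076 -0.0816  0.225 ]]
post top face [[ 0.6093 -0.1005  0.205 ]
 [ 0.6319 -0.1015  0.205 ]
 [ 0.634  -0.1211  0.205 ]
 [ 0.6074 -0.1191  0.205 ]]
rail ends z.133 [[ 0.541  -0.2361  0.133 ]
 [ 0.6693 -0.2472  0.133 ]]
rail near hopper [[ 0.5591 -0.0695  0.133 ]
 [ 0.6866 -0.0809  0.133 ]]
clock: 24.35
position: [0.6395, 0.0596, 0.3815]
tool_rot: [3.142, -0.0, 1.488]
force: [0.3, -1.1, 0.2]
grip_width: 0.0853
t 24.35 pos [0.6395 0.0596 0.3815] rpy [ 3.142 -0.     1.488] F [ 0.3 -1.1  0.2] w 0.0853
t 24.4 pos [0.6397 0.058  0.3816] rpy [3.141 0.    1.486] F [-0.7 -0.6 -0.1] w 0.0855
```

View pics/w8z.png

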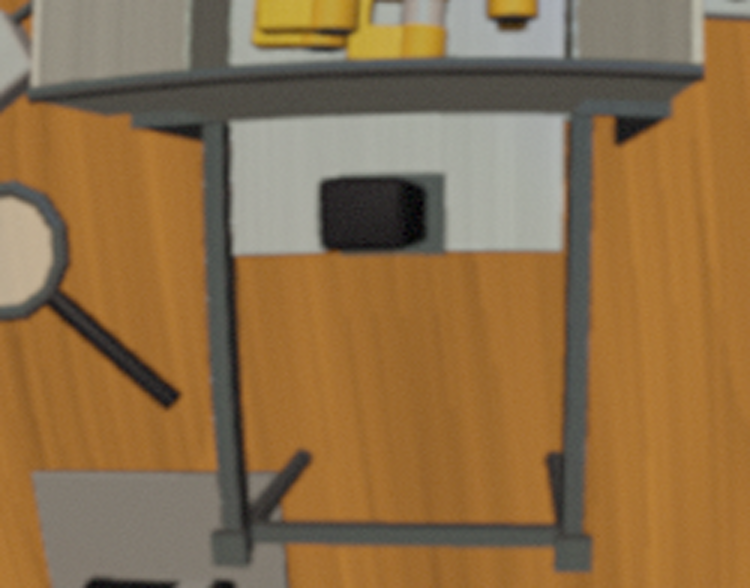

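View pics/w9.png

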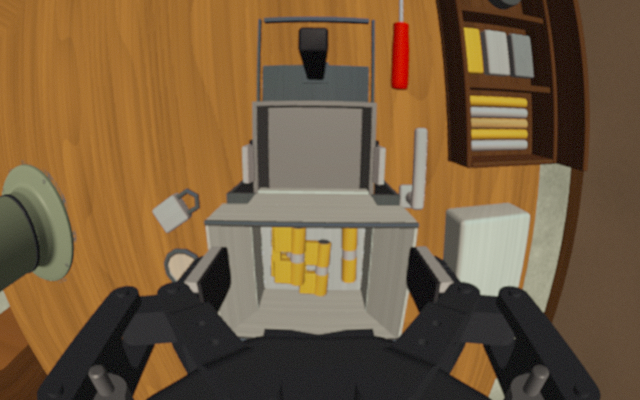

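```bash
python3 - <<'E'
from h import *
m=dict(np.load("m9.npz"))
print("rim +y corners",onz(m,[(208,222),(416,222)],.225,True).round(4))
print("rim -y? ",onz(m,[(236,330),(400,335)],.225,True).round(4))
print("tub +y corners",onz(m,[(256,103),(375,103)],.102,True).round(4))
print("carr post top",onz(m,[(299,28),(328,28),(327,51),(300,52)],.205,True).round(4))
im=cv2.imread("pics/w9.png")
cv2.imwrite("pics/w9z.png",cv2.resize(im[10:220,220:440],None,fx=3,fy=2.8,interpolation=cv2.INTER_CUBIC))
E
```

```text
rim +y corners [[0.5495 0.0512 0.225 ]
 [0.7177 0.037  0.225 ]]
rim -y?  [[ 0.5517 -0.0591  0.225 ]
 [ 0.7076 -0.0789  0.225 ]]
tub +y corners [[0.5774 0.1478 0.102 ]
 [0.7113 0.1362 0.102 ]]
carr post top [[0.637  0.199  0.205 ]
 [0.6599 0.1969 0.205 ]
 [0.6574 0.1774 0.205 ]
 [0.6361 0.1785 0.205 ]]
```

View pics/w9z.png

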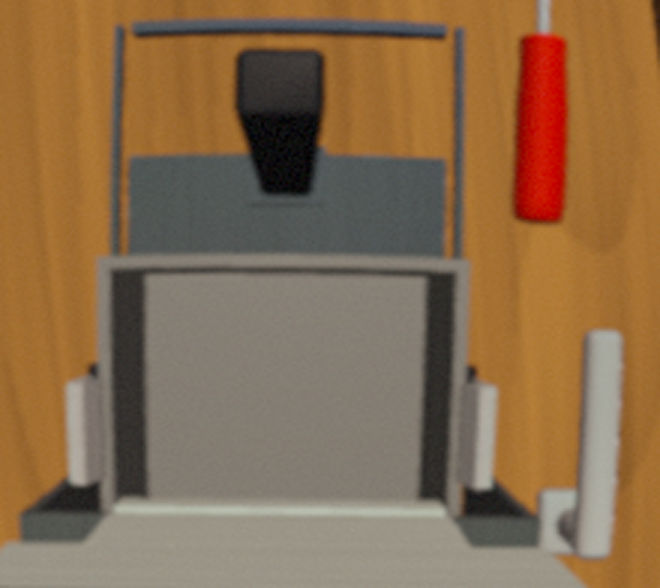

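Carriage post at (0.648, 0.188), so the tub is about 87 mm out. Yaw is about -0.095 and the hopper middle about (0.629, -0.013). I'll grip the carriage post and push it home.

```bash
python3 -m crank '{"travel":[[0.4,5,0],[0.8,10,0],[0.8,13,0],[0.8,13,-3],[0.8,13,-7],[0.8,13,-11],[0.8,13,-13.7],[0.8,13,-13.7]],"rot":[[0,0,-0.5],[0,0,-0.5],[0,0,-0.5],[0,0,-0.5],[0,0,-0.5],[0,0,-0.5],[0,0,-0.5],[0,0,-0.5]]}' 1
python3 -m crank '{"travel":[[0,0,0],[0,0,0],[0,0,0],[0,0,0],[0,0,0],[0,0,0]],"rot":[[0,0,0],[0,0,0],[0,0,0],[0,0,0],[0,0,0],[0,0,0]]}' -1 80
```

```text
clock: 25.2
position: [0.6468, 0.1861, 0.2411]
tool_rot: [-3.137, 0.003, 1.474]
force: [-0.7, -0.2, -0.1]
grip_width: 0.0852
clock: 25.8
position: [0.6463, 0.1881, 0.2456]
tool_rot: [-3.138, -0.001, 1.476]
force: [-20.8, 1.4, 20.0]
grip_width: 0.0228
```

```bash
python3 -m crank '{"travel":[[-0.2,0,0.1],[-0.3,-1,0.2],[-0.4,-2,0.2],[-0.5,-3.2,0.2],[-0.6,-4.4,0.2],[-0.7,-5.6,0.2],[-0.8,-6.8,0.2],[-0.9,-7.8,0.2]],"rot":[[0,0,0],[0,0,0],[0,0,0],[0,0,0],[0,0,0],[0,0,0],[0,0,0],[0,0,0]]}'
python3 -m crank '{"travel":[[0,-0.3,0],[0,-0.6,0],[0,-0.8,0],[0,-0.8,0]],"rot":[[0,0,0],[0,0,0],[0,0,0],[0,0,0]]}'
```

```text
clock: 26.6
position: [0.6384, 0.109, 0.2458]
tool_rot: [-3.141, 0.0, 1.476]
force: [3.6, 3.0, -18.7]
grip_width: 0.0226
clock: 27.0
position: [0.6379, 0.1016, 0.2458]
tool_rot: [-3.139, 0.0, 1.476]
force: [-6.0, 0.3, -17.0]
grip_width: 0.0229
```

```bash
python3 -m crank '{"travel":[[0,-0.2,-0.1],[0,-0.4,-0.1],[0,-0.4,-0.1]],"rot":[[0,0,0],[0,0,0],[0,0,0]]}'
python3 -m crank '{"travel":[[0,-0.2,0],[0,-0.4,0],[0,-0.4,0]],"rot":[[0,0,0],[0,0,0],[0,0,0]]}'
```

```text
clock: 27.3
position: [0.6377, 0.0981, 0.2458]
tool_rot: [-3.139, -0.001, 1.476]
force: [-13.7, 3.8, -1.3]
grip_width: 0.023
clock: 27.6
position: [0.6377, 0.0978, 0.2458]
tool_rot: [-3.138, -0.005, 1.479]
force: [-13.6, 20.5, -0.6]
grip_width: 0.0227
```

Home stop reached: 20 N, no further motion. I'll relieve the force, release, and go to the gate post.

```bash
python3 -m crank '{"travel":[[-0.1,0.4,0],[-0.1,0.4,0]],"rot":[[0,0,0],[0,0,0]]}'
python3 -m crank '{"travel":[[0,0,0],[0,0,0],[0,0,0],[0,0,0],[0,0,4],[0,0,9],[0,0,13]],"rot":[[0,0,0],[0,0,0],[0,0,0],[0,0,0],[0,0,0],[0,0,0],[0,0,0]]}' 1
python3 - <<'E'
from h import *
s=st();save("wrist","w10");m=bot.camera_model("wrist");np.savez("m10",**m);st();save("top","t10",(230,430,120,250),3.2)
E
```

```text
clock: 27.8
position: [0.6375, 0.0984, 0.2458]
tool_rot: [-3.141, -0.001, 1.477]
force: [-7.1, 4.1, -5.3]
grip_width: 0.0233
clock: 28.5
position: [0.638, 0.0971, 0.3782]
tool_rot: [3.14, -0.0, 1.475]
force: [0.3, 0.4, -0.4]
grip_width: 0.0851
t 28.5 pos [0.638  0.0971 0.3782] rpy [ 3.14  -0.     1.475] F [ 0.3  0.4 -0.4] w 0.0851
t 28.55 pos [0.6394 0.0968 0.3844] rpy [ 3.133e+00 -2.000e-03  1.475e+00] F [-0.3 -0.2  7. ] w 0.0851
```

View pics/w10.png

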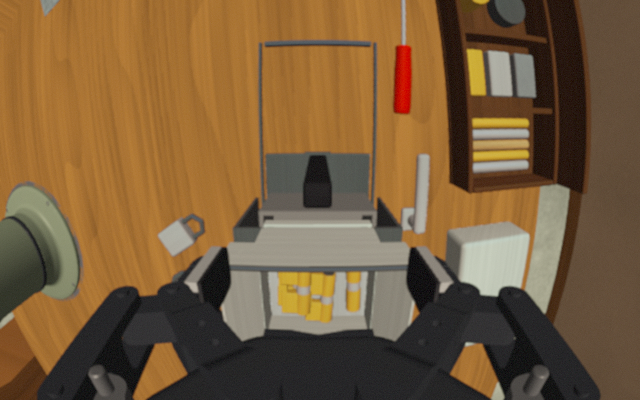

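```bash
python3 -m crank '{"travel":[[-0.5,-5,0],[-1,-10,0],[-1.5,-15,0],[-1.9,-20,0],[-1.9,-20.9,0],[-1.9,-20.9,0],[-1.9,-20.9,0]],"rot":[[0,0,0],[0,0,0],[0,0,0],[0,0,0],[0,0,0],[0,0,0],[0,0,0]]}' 1
python3 -m crank '{"travel":[[0,0,-4],[0,0,-8],[0,0,-12],[0,0,-13.6],[0,0,-13.6],[0,0,-13.6]],"rot":[[0,0,0],[0,0,0],[0,0,0],[0,0,0],[0,0,0],[0,0,0]]}' 1
```

```text
clock: 29.3
position: [0.619, -0.1106, 0.3752]
tool_rot: [-3.141, -0.001, 1.476]
force: [-1.6, 0.5, -0.3]
grip_width: 0.0849
clock: 29.9
position: [0.6193, -0.1104, 0.24]
tool_rot: [3.141, -0.0, 1.477]
force: [0.8, -0.8, 0.1]
grip_width: 0.0857
```

```bash
python3 -m crank '{"travel":[[0,-0.1,0.4],[0,-0.1,0.4],[0,-0.1,0.4],[0,-0.1,0.4],[0,-0.1,0.4],[0,-0.1,0.4]],"rot":[[0,0,0],[0,0,0],[0,0,0],[0,0,0],[0,0,0],[0,0,0]]}' -1 80
python3 - <<'E'
from h import *
save("side","s11",(220,400,60,260),3)
E
```

```text
clock: 30.5
position: [0.6175, -0.1126, 0.2441]
tool_rot: [-3.139, -0.001, 1.475]
force: [-15.5, 3.6, 19.3]
grip_width: 0.0234
```

View pics/s11.png

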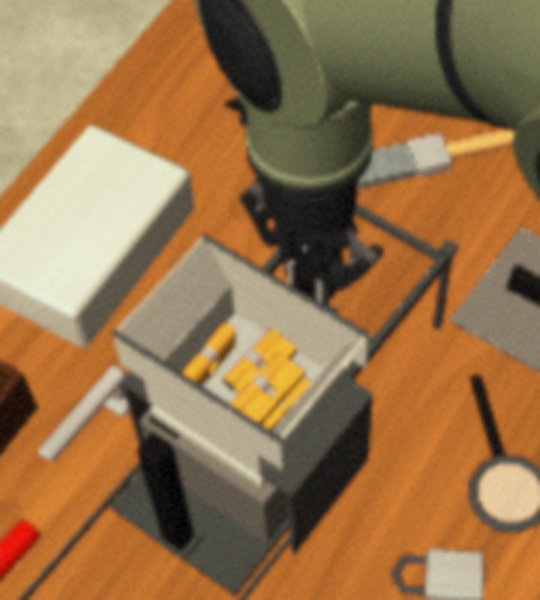

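```bash
python3 -m crank '{"travel":[[-0.1,-0.5,0.1],[-0.25,-2,0.1],[-0.4,-3.5,0.1],[-0.55,-5,0.1],[-0.7,-6.5,0.1],[-0.85,-8,0.1],[-1,-9.5,0.1],[-1.1,-10.5,0.1]],"rot":[[0,0,0],[0,0,0],[0,0,0],[0,0,0],[0,0,0],[0,0,0],[0,0,0],[0,0,0]]}'
python3 -m crank '{"travel":[[0,-0.6,0],[-0.1,-1.1,0],[-0.1,-1.6,0],[-0.1,-1.8,0],[-0.1,-1.8,0]],"rot":[[0,0,0],[0,0,0],[0,0,0],[0,0,0],[0,0,0]]}'
```

```text
clock: 31.35
position: [0.6074, -0.2171, 0.2442]
tool_rot: [-3.14, -0.002, 1.476]
force: [-1.9, 4.3, 1.5]
grip_width: 0.0229
clock: 31.85
position: [0.606, -0.234, 0.2441]
tool_rot: [-3.138, -0.003, 1.476]
force: [-11.8, 11.7, 7.8]
grip_width: 0.0225
```

```bash
python3 -m crank '{"travel":[[0.1,-0.2,0],[0.1,-0.3,0],[0.1,-0.3,0],[0.1,-0.3,0],[0.1,-0.3,0]],"rot":[[0,0,0],[0,0,0],[0,0,0],[0,0,0],[0,0,0]]}'
python3 - <<'E'
from h import *
save("side","s12",(220,400,60,260),3);save("top","t12",(230,430,120,250),3.2)
E
```

```text
clock: 32.35
position: [0.6062, -0.2343, 0.244]
tool_rot: [-3.135, -0.007, 1.478]
force: [-24.3, 29.1, 19.9]
grip_width: 0.0227
```

View pics/s12.png

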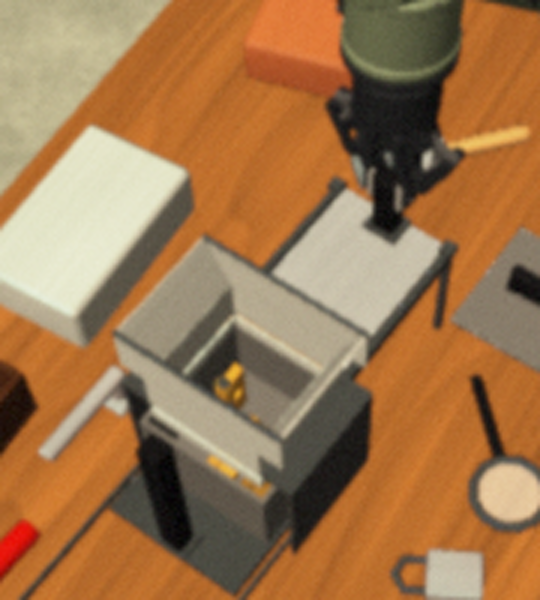

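View pics/t12.png

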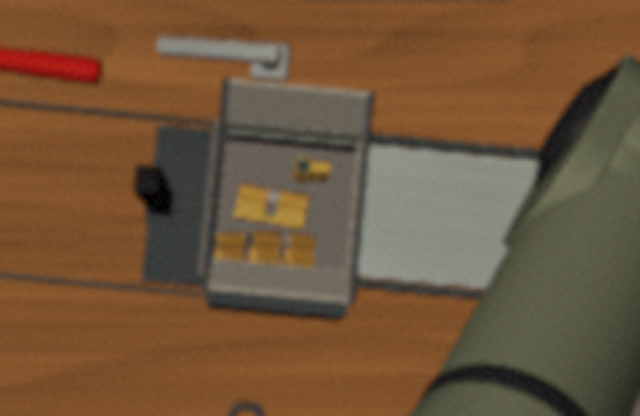

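The gate is at its stop and the cylinders are in the tub. Now shutting the gate.

```bash
python3 -m crank '{"travel":[[0,0.6,0],[0.15,2,0],[0.3,3.5,0],[0.45,5,0],[0.6,6.5,0],[0.75,8,0],[0.9,9.5,0],[1.1,11.5,0]],"rot":[[0,0,0],[0,0,0],[0,0,0],[0,0,0],[0,0,0],[0,0,0],[0,0,0],[0,0,0]]}'
python3 -m crank '{"travel":[[0,0.4,0],[0,0.8,0],[0,1,0],[0,1,0]],"rot":[[0,0,0],[0,0,0],[0,0,0],[0,0,0]]}'
```

```text
clock: 33.25
position: [0.6165, -0.1246, 0.2441]
tool_rot: [-3.137, 0.001, 1.474]
force: [-18.8, -3.0, 8.8]
grip_width: 0.0231
clock: 33.65
position: [0.6175, -0.1135, 0.2441]
tool_rot: [-3.138, -0.0, 1.476]
force: [-12.9, 1.7, 4.9]
grip_width: 0.0229
```

```bash
python3 -m crank '{"travel":[[0,0.2,0],[0,0.4,0],[0,0.4,0],[0,0.4,0]],"rot":[[0,0,0],[0,0,0],[0,0,0],[0,0,0]]}'
```

```text
clock: 34.05
position: [0.6175, -0.112, 0.2442]
tool_rot: [-3.14, 0.003, 1.474]
force: [-7.7, -11.6, -0.9]
grip_width: 0.023
```

```bash
python3 -m crank '{"travel":[[0,-0.1,0],[0,-0.1,0]],"rot":[[0,0,0],[0,0,0]]}'
python3 -m crank '{"travel":[[0,0,0],[0,0,0],[0,0,0],[0,0,0],[0,0,4],[0,0,9],[0,0,13]],"rot":[[0,0,0],[0,0,0],[0,0,0],[0,0,0],[0,0,0],[0,0,0],[0,0,0]]}' 1
python3 -m crank '{"travel":[[0.5,5,0],[1,10,0],[1.5,15,0],[1.9,20,0],[1.9,20.9,0],[1.9,20.9,0],[1.9,20.9,0]],"rot":[[0,0,0],[0,0,0],[0,0,0],[0,0,0],[0,0,0],[0,0,0],[0,0,0]]}' 1
python3 - <<'E'
from h import *
save("side","s13",(220,400,60,260),3);st()
E
```

```text
clock: 34.25
position: [0.6175, -0.1121, 0.2442]
tool_rot: [-3.139, 0.002, 1.474]
force: [-9.6, -7.8, 2.5]
grip_width: 0.023
clock: 34.95
position: [0.6188, -0.1107, 0.377]
tool_rot: [3.14, 0.0, 1.476]
force: [0.3, -0.2, -0.3]
grip_width: 0.0852
clock: 35.65
position: [0.6378, 0.0976, 0.3745]
tool_rot: [3.141, 0.0, 1.475]
force: [0.3, -0.4, 0.1]
grip_width: 0.0854
t 35.7 pos [0.6378 0.097  0.3746] rpy [3.141e+00 1.000e-03 1.474e+00] F [-0.9 -0.6 -0.9] w 0.0855
```

View pics/s13.png

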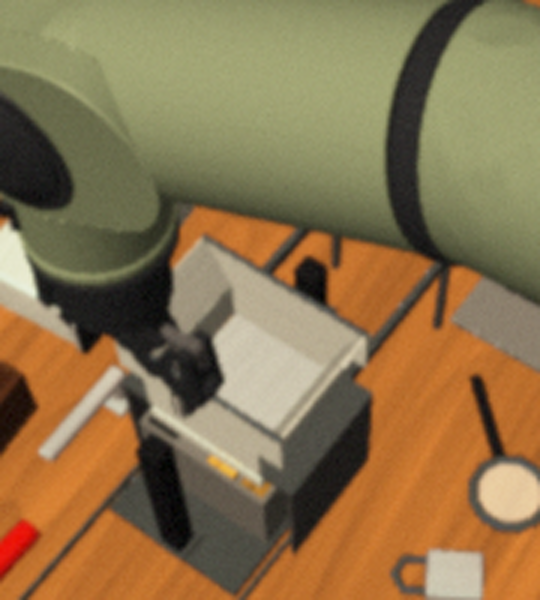

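Hopper empty and gate shut. Now gripping the carriage post and drawing the tub out.

```bash
python3 -m crank '{"travel":[[0,0.1,-4],[0,0.1,-8],[0,0.1,-12],[0,0.1,-13],[0,0.1,-13],[0,0.1,-13]],"rot":[[0,0,0],[0,0,0],[0,0,0],[0,0,0],[0,0,0],[0,0,0]]}' 1
python3 -m crank '{"travel":[[-0.1,0,0],[-0.1,0,0],[-0.1,0,0],[-0.1,0,0],[-0.1,0,0],[-0.1,0,0]],"rot":[[0,0,0],[0,0,0],[0,0,0],[0,0,0],[0,0,0],[0,0,0]]}' -1 80
python3 -m crank '{"travel":[[0,0.5,0],[0.2,2,0],[0.4,4,0],[0.6,6,0],[0.8,8,0],[1,10,0],[1.2,12,0],[1.4,14,0]],"rot":[[0,0,0],[0,0,0],[0,0,0],[0,0,0],[0,0,0],[0,0,0],[0,0,0],[0,0,0]]}'
python3 -m crank '{"travel":[[0.1,0.7,0],[0.1,1.3,0],[0.2,1.9,0],[0.2,2,0],[0.2,2,0]],"rot":[[0,0,0],[0,0,0],[0,0,0],[0,0,0],[0,0,0]]}'
```

```text
clock: 36.3
position: [0.6386, 0.0988, 0.2464]
tool_rot: [3.14, -0.0, 1.475]
force: [0.1, 0.4, -0.1]
grip_width: 0.0856
clock: 36.9
position: [0.6374, 0.0995, 0.2451]
tool_rot: [3.14, -0.0, 1.476]
force: [3.2, 1.2, 6.0]
grip_width: 0.023
clock: 37.7
position: [0.6509, 0.2397, 0.245]
tool_rot: [-3.142, 0.001, 1.475]
force: [-2.3, -4.3, 10.1]
grip_width: 0.023
clock: 38.2
position: [0.6527, 0.258, 0.2451]
tool_rot: [-3.141, 0.002, 1.475]
force: [-7.2, -8.8, 11.8]
grip_width: 0.0229
```

```bash
python3 -m crank '{"travel":[[0,0.2,0],[0,0.3,0],[0,0.3,0],[0,0.3,0]],"rot":[[0,0,0],[0,0,0],[0,0,0],[0,0,0]]}'
python3 -m crank '{"travel":[[0,-0.2,0],[0,-0.2,0]],"rot":[[0,0,0],[0,0,0]]}'
python3 -m crank '{"travel":[[0,0,0],[0,0,0],[0,0,0],[0,0,0],[0,0,4],[0,0,9],[0,0,13]],"rot":[[0,0,0],[0,0,0],[0,0,0],[0,0,0],[0,0,0],[0,0,0],[0,0,0]]}' 1
python3 -m crank '{"travel":[[-0.5,-5,0],[-1,-10,0],[-1.5,-15,2],[-2,-20,3],[-2,-20,4],[-2,-20,4],[-2,-20,4]],"rot":[[0,0,0],[0,0,0],[0,0,0],[0,0,0],[0,0,0],[0,0,0],[0,0,0]]}' 1
python3 - <<'E'
from h import *
st();m=bot.camera_model("wrist");save("wrist","w14");np.savez("m14",**m);st();m=bot.camera_model("wrist");save("wrist","w14b");np.savez("m14b",**m)
im=cv2.imread("pics/w14b.png")
cv2.imwrite("pics/w14z.png",cv2.resize(im[10:270,200:440],None,fx=3,fy=2.3,interpolation=cv2.INTER_CUBIC))
E
```

```text
clock: 38.6
position: [0.6528, 0.2582, 0.245]
tool_rot: [-3.14, 0.005, 1.473]
force: [-11.1, -22.4, 17.0]
grip_width: 0.023
clock: 38.8
position: [0.6527, 0.2581, 0.245]
tool_rot: [-3.141, 0.003, 1.474]
force: [-7.8, -13.0, 13.9]
grip_width: 0.0229
clock: 39.5
position: [0.6528, 0.2604, 0.377]
tool_rot: [3.141, -0.0, 1.476]
force: [-0.6, -0.3, 0.1]
grip_width: 0.0852
clock: 40.2
position: [0.6329, 0.0619, 0.4139]
tool_rot: [-3.141, -0.001, 1.477]
force: [-0.1, 0.6, -0.5]
grip_width: 0.085
t 40.2 pos [0.6329 0.0619 0.4139] rpy [-3.141e+00 -1.000e-03  1.477e+00] F [-0.1  0.6 -0.5] w 0.085
t 40.25 pos [0.6328 0.0623 0.4135] rpy [-3.141 -0.     1.478] F [-0.2  0.3 -0.6] w 0.0854
```

View pics/w14z.png

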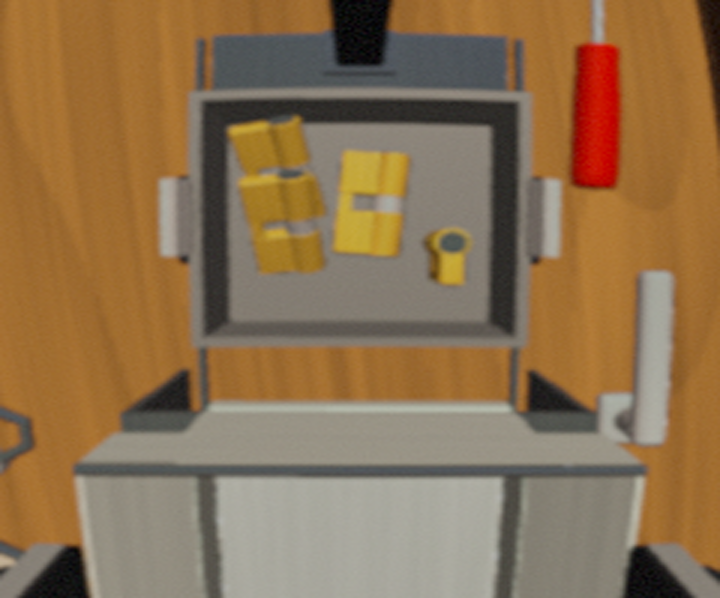

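All four cylinders are in the tub, one standing at about (450,250), which fits under the lid. Measuring the tub rim next, then the lid.

```bash
python3 - <<'E'
from h import *
m=dict(np.load("m14b.npz"))
c=[(190,92),(531,92),(527,346),(192,346)]
P=onz(m,[(x/3+200,y/2.3+10) for x,y in c],.102,True);print(P.round(4),P.mean(0), [np.linalg.norm(P[i]-P[(i+1)%4]).round(4) for i in range(4)])
mt=bot.camera_model("top");ms=bot.camera_model("side")
im=save("top","t15",(220,440,110,280),3.2);save("side","s15",(180,420,60,330),2.2)
E
```

```text
[[0.5801 0.2212 0.102 ]
 [0.7194 0.2084 0.102 ]
 [0.7063 0.0691 0.102 ]
 [0.5664 0.0821 0.102 ]] [0.64304037 0.14520103 0.102     ] [np.float64(0.1399), np.float64(0.1399), np.float64(0.1405), np.float64(0.1397)]
```

View pics/s15.png

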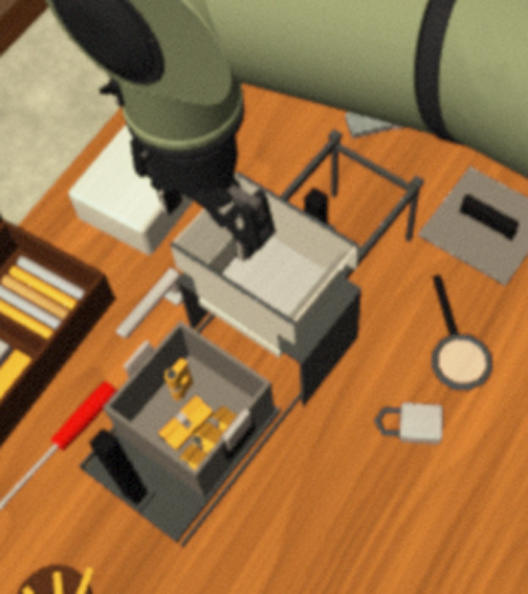

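```bash
python3 -m crank '{"travel":[[-2,-4,0],[-4,-8,0],[-6,-12,0],[-8,-16,0],[-10,-20,0],[-12,-24,0],[-14,-28,0],[-16,-32,-2]],"rot":[[0,0,-8],[0,0,-16],[0,0,-24],[0,0,-32],[0,0,-40],[0,0,-48],[0,0,-56],[0,0,-64]]}' 1
python3 -m crank '{"travel":[[-1,-2,-3],[-1.9,-4.6,-6],[-1.9,-4.6,-9],[-1.9,-4.6,-9.5],[-1.9,-4.6,-9.5]],"rot":[[0,0,-8],[0,0,-16],[0,0,-24],[0,0,-24],[0,0,-24]]}' 1
python3 - <<'E'
from h import *
st();m=bot.camera_model("wrist");save("wrist","w16");np.savez("m16",**m);s=st();print(s['qpos'].round(2))
E
```

```text
clock: 41.2
position: [0.4727, -0.2608, 0.3956]
tool_rot: [3.14, -0.002, 0.355]
force: [1.9, -0.1, -1.4]
grip_width: 0.0852
clock: 41.7
position: [0.4542, -0.3048, 0.2991]
tool_rot: [-3.141, 0.002, -0.055]
force: [0.0, -0.4, 1.1]
grip_width: 0.0854
t 41.7 pos [ 0.4542 -0.3048  0.2991] rpy [-3.141e+00  2.000e-03 -5.500e-02] F [ 0.  -0.4  1.1] w 0.0854
t 41.75 pos [ 0.4545 -0.305   0.3001] rpy [ 3.141  0.    -0.055] F [-0.2  0.5  0.8] w 0.0854
[-0.16  0.58  0.94  1.84 -0.55  1.01 -0.61]
```

View pics/w16.png

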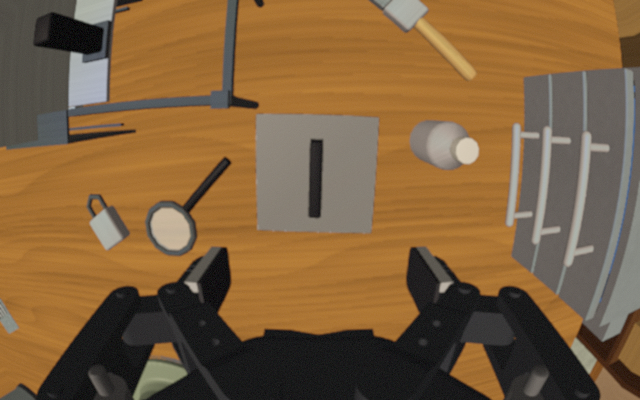

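```bash
python3 - <<'E'
from h import *
m=dict(np.load("m16.npz"))
im=cv2.imread("pics/w16.png")
cv2.imwrite("pics/w16z.png",cv2.resize(im[100:250,240:400],None,fx=4.5,fy=3.8,interpolation=cv2.INTER_CUBIC))
P=onz(m,[(257,114),(379,117),(373,234),(256,232)],.018,True);print(P.round(4),P.mean(0).round(4),[np.linalg.norm(P[i]-P[(i+1)%4]).round(4) for i in range(4)])
print(onz(m,[(310,139),(324,139),(321,217),(309,217)],.05,True).round(4))
E
```

```text
[[ 0.5301 -0.2397  0.018 ]
 [ 0.519  -0.3781  0.018 ]
 [ 0.3777 -0.3689  0.018 ]
 [ 0.3881 -0.2246  0.018 ]] [ 0.4537 -0.3028  0.018 ] [np.float64(0.1389), np.float64(0.1416), np.float64(0.1447), np.float64(0.1427)]
[[ 0.4993 -0.2993  0.05  ]
 [ 0.4985 -0.3137  0.05  ]
 [ 0.4143 -0.3061  0.05  ]
 [ 0.415  -0.2931  0.05  ]]
```

View pics/w16z.png

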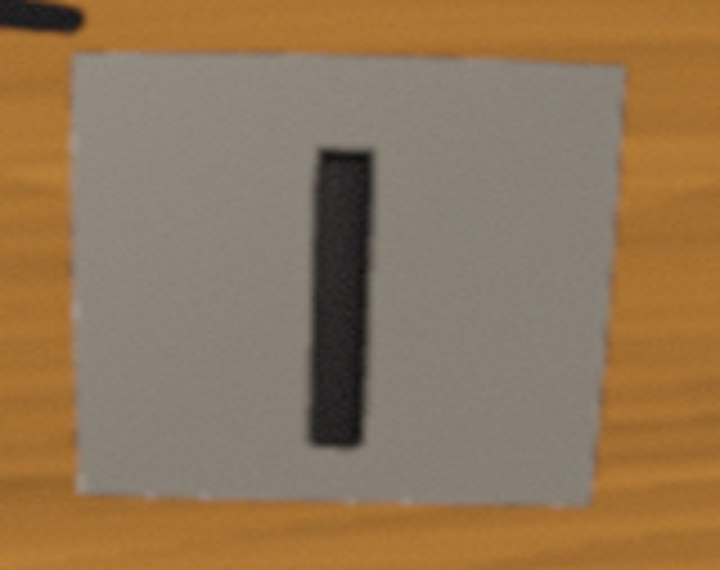

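```bash
python3 -m crank '{"travel":[[0.1,0.2,-4],[0.1,0.2,-8],[0.1,0.2,-12],[0.1,0.2,-16],[0.1,0.2,-19],[0.1,0.2,-20.1],[0.1,0.2,-20.1],[0.1,0.2,-20.1]],"rot":[[0,0,-1.5],[0,0,-1.5],[0,0,-1.5],[0,0,-1.5],[0,0,-1.5],[0,0,-1.5],[0,0,-1.5],[0,0,-1.5]]}' 1
python3 -m crank '{"travel":[[0,0,0],[0,0,0],[0,0,0],[0,0,0],[0,0,0],[0,0,0],[0,0,0]],"rot":[[0,0,0],[0,0,0],[0,0,0],[0,0,0],[0,0,0],[0,0,0],[0,0,0]]}' -1 110
```

```text
clock: 42.55
position: [0.4557, -0.3039, 0.1002]
tool_rot: [3.141, -0.002, -0.085]
force: [0.9, 0.1, 0.9]
grip_width: 0.0854
clock: 43.25
position: [0.4549, -0.3035, 0.0989]
tool_rot: [-3.141, -0.0, -0.086]
force: [-2.6, 2.1, 12.0]
grip_width: 0.0122
```

```bash
python3 -m crank '{"travel":[[0,0,2],[0,0,5],[0,0,9],[0,0,13],[0,0,16],[0,0,16]],"rot":[[0,0,0],[0,0,0],[0,0,0],[0,0,0],[0,0,0],[0,0,0]]}'
python3 - <<'E'
from h import *
st();m=bot.camera_model("wrist");save("wrist","w17");np.savez("m17",**m)
E
```

```text
clock: 43.85
position: [0.4555, -0.3043, 0.2616]
tool_rot: [3.14, -0.004, -0.086]
force: [0.1, 0.6, -2.3]
grip_width: 0.0116
t 43.85 pos [ 0.4555 -0.3043  0.2616] rpy [ 3.14  -0.004 -0.086] F [ 0.1  0.6 -2.3] w 0.0116
```

View pics/w17.png

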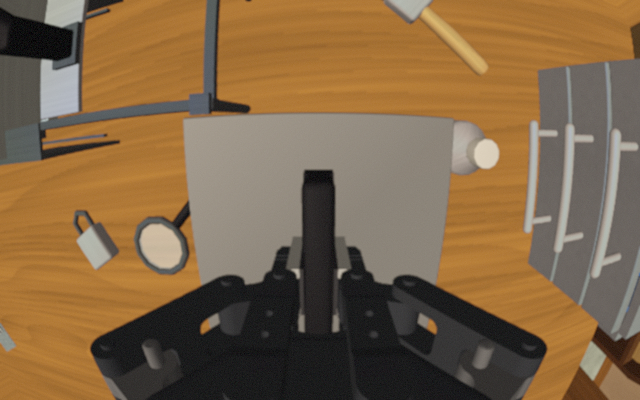

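```bash
python3 - <<'E'
from h import *
m=dict(np.load("m17.npz"))
T=np.array([0.4555,-0.3043]);u=np.array([np.cos(-.086),np.sin(-.086)]);v=np.array([-u[1],u[0]])
for z,px in [(.1807,[(184,121),(454,122),(320,113)]),(.2127,[(303,171),(334,171)])]:
    P=onz(m,px,z,True);print(P.round(4));print("in tool-ish frame (along handle, across):",np.c_[(P[:,:2]-T)@u,(P[:,:2]-T)@v].round(4))
E
python3 -m crank '{"travel":[[0,4,0],[0,8,0],[0,12,0],[0,16,0],[0,20,0],[0,24,0],[0,28,0],[0,32,0]],"rot":[[0,0,-0.4],[0,0,-0.4],[0,0,-0.4],[0,0,-0.4],[0,0,-0.4],[0,0,-0.4],[0,0,-0.4],[0,0,-0.4]]}'
python3 -m crank '{"travel":[[0,4,0],[0,8,0],[0,12.8,0],[0,12.8,0],[0,12.8,0],[0,12.8,0]],"rot":[[0,0,0],[0,0,0],[0,0,0],[0,0,0],[0,0,0],[0,0,0]]}'
python3 - <<'E'
from h import *
s=st();print(s['qpos'].round(2))
E
```

```text
[[ 0.53   -0.2415  0.1807]
 [ 0.5175 -0.3812  0.1807]
 [ 0.5253 -0.3118  0.1807]]
in tool-ish frame (along handle, across): [[ 0.0688  0.069 ]
 [ 0.0683 -0.0713]
 [ 0.0701 -0.0015]]
[[ 0.5026 -0.3029  0.2127]
 [ 0.5015 -0.3151  0.2127]]
in tool-ish frame (along handle, across): [[ 0.0468  0.0054]
 [ 0.0468 -0.0068]]
clock: 44.7
position: [0.4541, 0.0182, 0.2575]
tool_rot: [3.141, 0.001, -0.093]
force: [0.6, 0.1, -1.5]
grip_width: 0.012
clock: 45.3
position: [0.4545, 0.1436, 0.2579]
tool_rot: [3.141, 0.001, -0.094]
force: [-0.3, -0.2, -1.7]
grip_width: 0.012
t 45.3 pos [0.4545 0.1436 0.2579] rpy [ 3.141e+00  1.000e-03 -9.400e-02] F [-0.3 -0.2 -1.7] w 0.012
[-1.17  0.59  1.05  2.06 -0.67  0.89 -1.4 ]
```

```bash
python3 -m crank '{"travel":[[4,0,0],[8,0,0],[12,0.1,0],[16,0.1,0],[18.8,0.1,0],[18.8,0.1,0],[18.8,0.1,0]],"rot":[[0,0,0],[0,0,0],[0,0,0],[0,0,0],[0,0,0],[0,0,0],[0,0,0]]}'
python3 -m crank '{"travel":[[0,0,-1],[0,0,-2.4],[0,0,-2.4],[0,0,-2.4]],"rot":[[0,0,0],[0,0,0],[0,0,0],[0,0,0]]}'
python3 - <<'E'
from h import *
s=st();print(s['qpos'].round(2))
m=bot.camera_model("wrist");save("wrist","w18");np.savez("m18",**m);save("side","s18",(180,420,60,330),2.2);save("top","t18",(220,400,120,260),4)
E
```

```text
clock: 46.0
position: [0.6429, 0.1434, 0.2578]
tool_rot: [3.141, 0.001, -0.096]
force: [-0.2, -0.1, -1.7]
grip_width: 0.012
clock: 46.4
position: [0.6424, 0.1456, 0.234]
tool_rot: [3.141, 0.001, -0.093]
force: [-0.0, -0.5, -1.1]
grip_width: 0.0114
t 46.4 pos [0.6424 0.1456 0.234 ] rpy [ 3.141e+00  1.000e-03 -9.300e-02] F [-0.  -0.5 -1.1] w 0.0114
[-0.83  0.85  0.91  1.6  -0.74  1.07 -1.38]
```

View pics/w18.png

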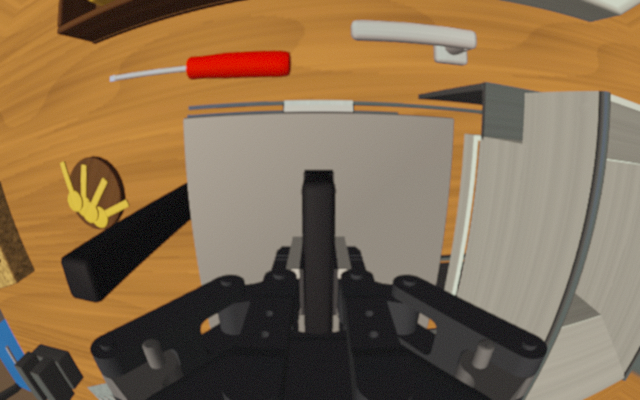

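View pics/s18.png

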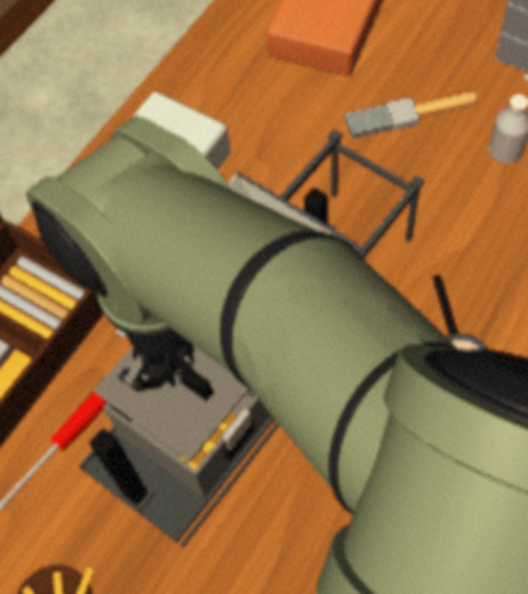

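View pics/t18.png

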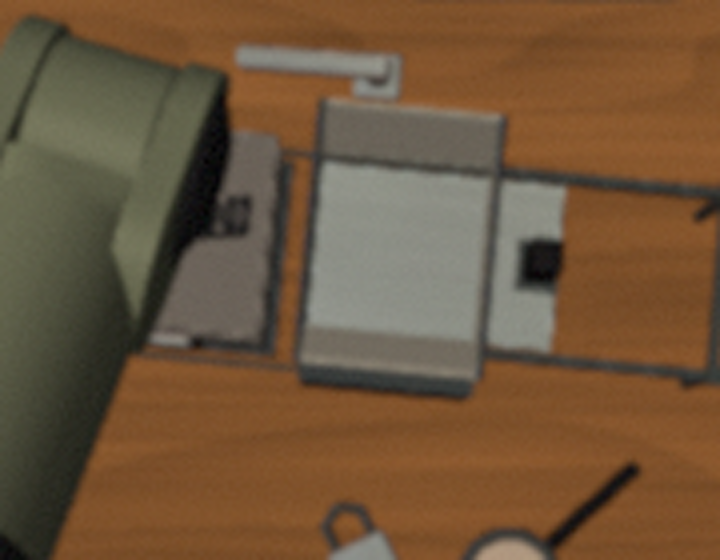

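```bash
python3 -m crank '{"travel":[[0,-0.05,-1],[0,-0.05,-2],[0,-0.05,-2.6],[0,-0.05,-2.9],[0,-0.05,-2.9]],"rot":[[0,0,0],[0,0,0],[0,0,0],[0,0,0],[0,0,0]]}'
python3 -m crank '{"travel":[[0,0,-0.2],[0,0,-0.4],[0,0,-0.6],[0,0,-0.6]],"rot":[[0,0,0],[0,0,0],[0,0,0],[0,0,0]]}'
```

```text
clock: 47.05
position: [0.6426, 0.1449, 0.2049]
tool_rot: [3.141, 0.001, -0.093]
force: [-1.7, 0.6, -1.3]
grip_width: 0.0122
clock: 47.45
position: [0.6431, 0.145, 0.1997]
tool_rot: [-3.141, -0.001, -0.093]
force: [-1.0, 0.5, 2.3]
grip_width: 0.0117
```

```bash
python3 -m crank '{"travel":[[0,0,-0.2],[0,0,-0.4],[0,0,-0.6],[0,0,-0.6]],"rot":[[0,0,0],[0,0,0],[0,0,0],[0,0,0]]}'
python3 -m crank '{"travel":[[0,0,-0.2],[0,0,-0.4],[0,0,-0.4],[0,0,-0.4]],"rot":[[0,0,0],[0,0,0],[0,0,0],[0,0,0]]}'
```

```text
clock: 47.85
position: [0.6427, 0.145, 0.193]
tool_rot: [3.141, 0.0, -0.093]
force: [-0.1, 0.3, -4.5]
grip_width: 0.0116
clock: 48.25
position: [0.6427, 0.145, 0.1892]
tool_rot: [3.141, 0.0, -0.093]
force: [-0.3, 0.6, -1.9]
grip_width: 0.0117
```

```bash
python3 -m crank '{"travel":[[0,0,-0.2],[0,0,-0.3],[0,0,-0.3]],"rot":[[0,0,0],[0,0,0],[0,0,0]]}'
python3 - <<'E'
from h import *
st();save("wrist","w19");im=save("side","s19",(210,310,190,290),6);save("top","t19",(220,400,120,260),4)
E
```

```text
clock: 48.55
position: [0.6429, 0.1449, 0.1888]
tool_rot: [-3.14, -0.0, -0.093]
force: [-15.5, 0.9, 37.8]
grip_width: 0.0124
t 48.55 pos [0.6429 0.1449 0.1888] rpy [-3.14  -0.    -0.093] F [-15.5   0.9  37.8] w 0.0124
```

View pics/s19.png

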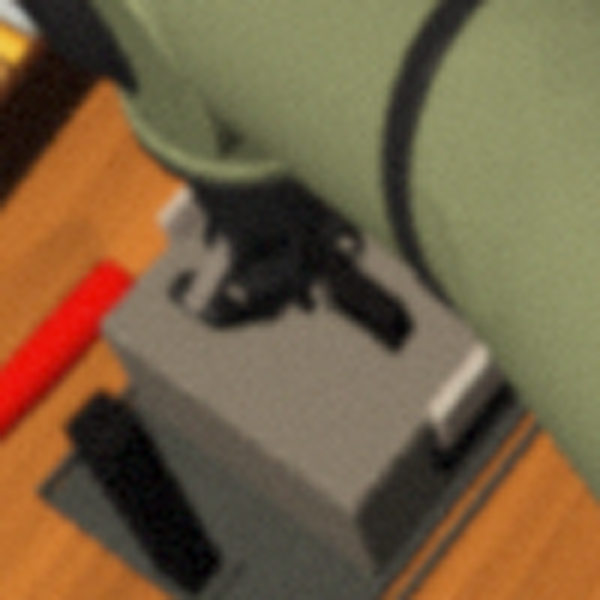

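View pics/w19.png

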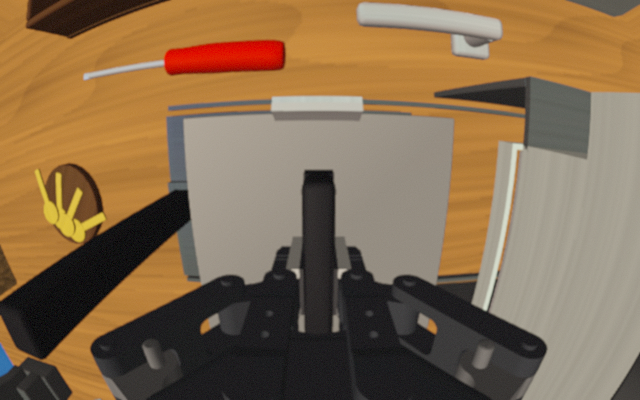

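The lid has bottomed and the catches overhang it. I'll relieve the force, release, retreat and check.

```bash
python3 -m crank '{"travel":[[0,0,0.2],[0,0,0.3],[0,0,0.3]],"rot":[[0,0,0],[0,0,0],[0,0,0]]}'
python3 -m crank '{"travel":[[0,0,0],[0,0,0],[0,0,0],[0,0,0],[0,0,4],[0,0,9],[0,0,14],[0,0,19]],"rot":[[0,0,0],[0,0,0],[0,0,0],[0,0,0],[0,0,0],[0,0,0],[0,0,0],[0,0,0]]}' 0.3
python3 -m crank '{"travel":[[-4,2,2],[-8,4,3],[-12,6,3],[-14,6,3],[-14,6,3],[-14,6,3]],"rot":[[0,0,0],[0,0,0],[0,0,0],[0,0,0],[0,0,0],[0,0,0]]}'
python3 - <<'E'
from h import *
st();m=bot.camera_model("wrist");im=save("wrist","w20");np.savez("m20",**m)
save("side","s20",(190,330,130,290),3.7);save("top","t20",(220,400,120,260),4)
E
```

```text
clock: 49.0
position: [0.6428, 0.145, 0.1893]
tool_rot: [3.142, 0.0, -0.093]
force: [0.4, -0.0, -1.4]
grip_width: 0.012
clock: 49.8
position: [0.6425, 0.1448, 0.3815]
tool_rot: [3.141, -0.0, -0.094]
force: [0.1, 0.9, -0.5]
grip_width: 0.0559
clock: 50.4
position: [0.5028, 0.2054, 0.4097]
tool_rot: [-3.141, -0.0, -0.092]
force: [0.4, -0.7, 0.1]
grip_width: 0.0557
t 50.4 pos [0.5028 0.2054 0.4097] rpy [-3.141 -0.    -0.092] F [ 0.4 -0.7  0.1] w 0.0557
```

View pics/w20.png

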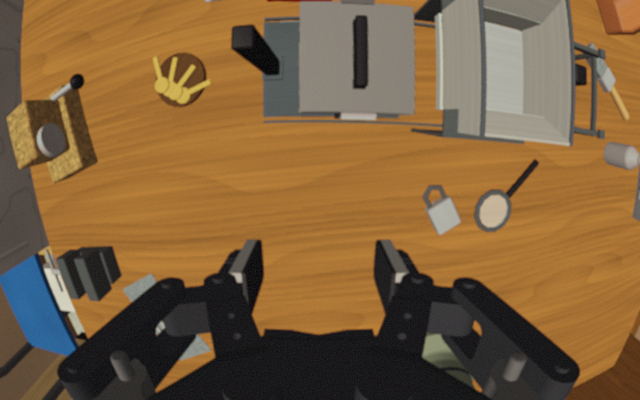

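View pics/s20.png

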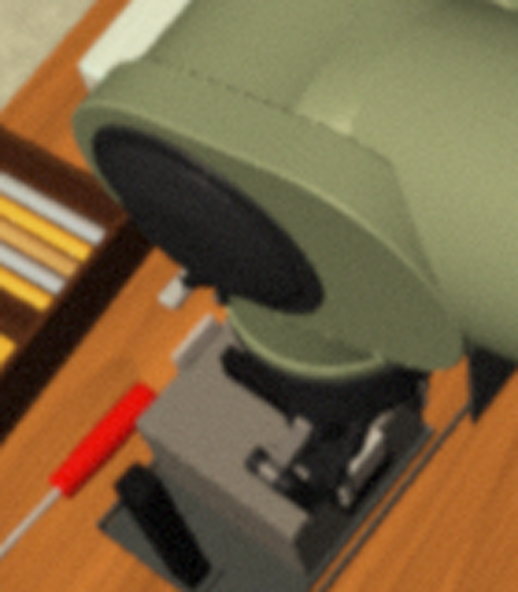

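View pics/t20.png

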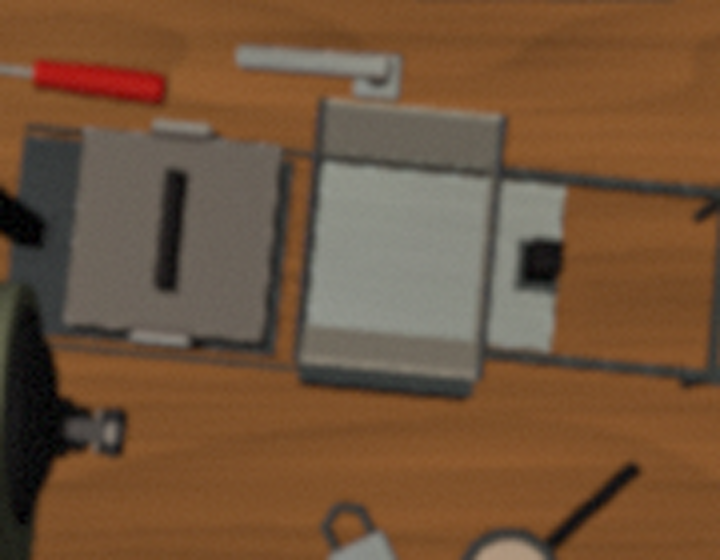

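```bash
python3 -m crank '{"travel":[[-3,5,0],[-6,10,0],[-9,15,0],[-12,20,0],[-14,24,0],[-14,24,0],[-14,24,0],[-14,24,0]],"rot":[[0,0,0],[0,0,0],[0,0,0],[0,0,0],[0,0,0],[0,0,0],[0,0,0],[0,0,0]]}'
python3 - <<'E'
from h import *
st()
save("side","s21",(210,370,120,290),3.5);save("top","t21",(210,400,120,260),4)
m=dict(np.load("m20.npz"))
P=onz(m,[(300,3),(413,5),(413,114),(299,114)],.108,True);print(P.round(4),P.mean(0).round(4))
E
```

```text
clock: 51.35
position: [0.3635, 0.4447, 0.4091]
tool_rot: [3.14, -0.001, -0.094]
force: [0.8, -0.6, 0.8]
grip_width: 0.0558
t 51.35 pos [0.3635 0.4447 0.4091] rpy [ 3.14e+00 -1.00e-03 -9.40e-02] F [ 0.8 -0.6  0.8] w 0.0558
[[0.7164 0.2074 0.108 ]
 [0.7084 0.0676 0.108 ]
 [0.5669 0.0825 0.108 ]
 [0.5765 0.2213 0.108 ]] [0.642  0.1447 0.108 ]
```

View pics/s21.png

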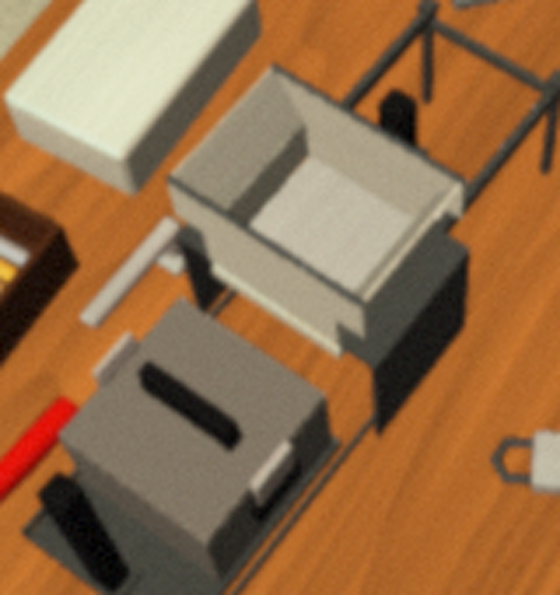

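View pics/t21.png

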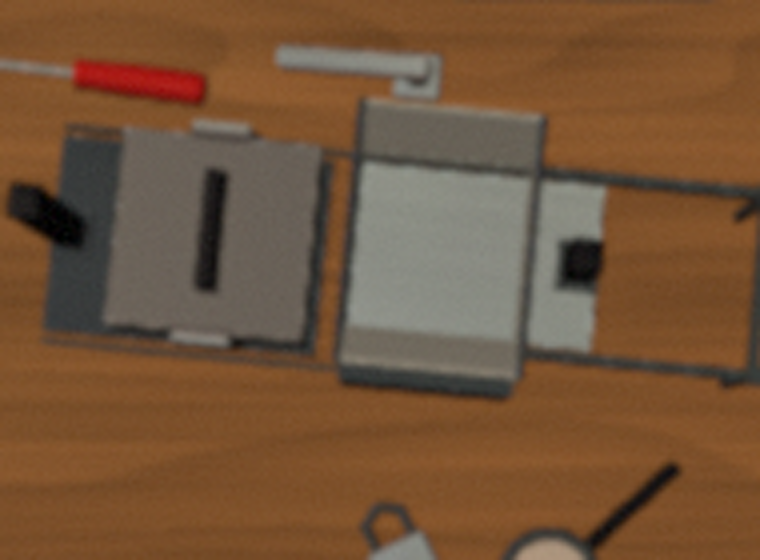

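```bash
python3 - <<'E'
from h import *
st();print(bot.job_done())
E
```

```text
t 51.45 pos [0.364  0.4438 0.4095] rpy [ 3.141 -0.    -0.096] F [ 0.6 -0.1 -0.1] w 0.0556
the job is handed in; nothing more can be done
None
```

The job is done and was handed in at 51 s of the 210 s allowed; no verdict was reported.

**What I did:** All four brass cylinders on the bench went into the hopper. I pushed the tub home to its stop, then drew the gate to its end stop (about 122 mm) so the cylinders dropped into the tub. I shut the gate against its stop and drew the tub out about 159 mm to its stop. Then I pressed the lid on.

**Last checks:**
- **Cylinders:** before the lid went on, the wrist picture showed all four inside the tub, one standing upright with room under the lid. The hopper was empty.
- **Lid:** it bottomed at about 38 N, above the 8 to 20 N named for snapping it on. Its origin was then at about 90 mm, the height of a snapped lid. The final pictures show it level, about 1 mm off the tub's centre, with both catches over its edge.
- **Gate and tub:** in the last pictures both stand where their stops held them.
- **Bench and arm:** the other things look unmoved in the pictures, though I did not measure them. The arm stands clear of everything.

None of the checks failed. Two readings of the lid's position in the grip disagreed by about 4 mm along the handle; the fit showed the centring was good. I had no direct reading of the gate, tub and catch positions, so I judged them from arm travel, contact force and the pictures.

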